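Gauge a row of specimen carriers in the bench caliper

TASK

Measure the specimen carriers as one row in the bench caliper: first check its zero by closing the empty jaws fully together, run the sliding jaw right back to free the loading window, then set every carrier down in the window and slide it along the channel, under the lips, towards the fixed jaw. When all of them are in, close the sliding jaw by its thumb post until it bears lightly on the row and no gap is left between the fixed jaw, the carriers and the sliding jaw. Do not force or twist the jaw out of square, and leave it closed on the row.

Things in the scene. Friction and masses are not known exactly. Their poses are not given: they have to be found in the camera images.
- gauge: Bench caliper fixed on the worktop: plate 114 x 335 x 8 mm with a steel T-channel and, beside it, a beam for the sliding jaw. Origin on the worktop, x across, y along the channel, z up; channel centre line x = 0, floor z = 8 mm. Fixed jaw face y = -130 mm, block up to z = 28 mm. n carriers pushed together against it have their centres at y = -110, -70, -30, +10 mm. Beam at x = -56 mm
- fixed_jaw (a point): Foot of the fixed jaw's face, on the channel's centre line and floor. From here to y = +40 mm of the gauge the channel is 46 mm wide, and up to y = 34 mm covered by two lips (underside z = 21 mm, top z = 25 mm; their turned-up ends reach y = 44, z = 30 mm) that leave a slot 25 mm wide for the stems
- window (a point): Middle of the loading window (y = 73 mm in the gauge's frame), on the channel's floor; a carrier's underside is set down here. From y = 47 mm on the channel is open on top and 59 mm wide, with slanting lead-ins towards the covered part. The window is clear when the sliding jaw is open 225 mm or more
- carriage (a joint): Opening of the caliper in m: distance between the jaw faces, 0 (faces meet, stop) to 0.235 (stop, just beyond the window). The carriage slides along the gauge's +y to open, stays where it is left (friction about 2.5 N plus 40 N per m/s) and reads n x 0.040 when closed on n carriers
- thumb_post (a point): Grip of the carriage: upright round post, 14 mm in diameter, from z = 30 to 62 mm, on the beam, 22 mm behind the jaw face; this point is on its axis at z = 50 mm. The carriage's top is z = 30 mm: keep the fingertips above it. It moves straight along the gauge's y axis
- jaw (a joint): Angle of the sliding jaw's arm out of square on its carriage, rad, about the vertical; 0 is square. A spring (8 N m/rad) holds it square; force at the tongue, 56 mm from the beam, twists it: 5 N give 0.035 rad. Moving the carriage by its post does not tilt it until the tongue bears on something
- tongue: Measuring tongue of the sliding jaw, 16 mm wide, that hangs from the jaw's arm (arm top z = 36 mm) through the slot into the channel on its centre line; the origin is in the middle of its flat face, which looks along the gauge's -y and meets the foot of the last carrier
- carrier_1: Loose aluminium specimen carrier: round foot 40 mm in diameter and 8 mm thick, with an upright stem 16 mm in diameter whose top is 60 mm above the underside; 80 g give or take. Origin at the centre of the underside, z up along the stem. All carriers are alike; three or four are present
- carrier_2: Loose aluminium specimen carrier: round foot 40 mm in diameter and 8 mm thick, with an upright stem 16 mm in diameter whose top is 60 mm above the underside; 80 g give or take. Origin at the centre of the underside, z up along the stem. All carriers are alike; three or four are present
- carrier_3: Loose aluminium specimen carrier: round foot 40 mm in diameter and 8 mm thick, with an upright stem 16 mm in diameter whose top is 60 mm above the underside; 80 g give or take. Origin at the centre of the underside, z up along the stem. All carriers are alike; three or four are present
- carrier_4: Loose aluminium specimen carrier: round foot 40 mm in diameter and 8 mm thick, with an upright stem 16 mm in diameter whose top is 60 mm above the underside; 80 g give or take. Origin at the centre of the underside, z up along the stem. All carriers are alike; three or four are present
There are look-alikes about, which are no part of the job. What is shaped like the carrier_3 but red or yellow is not meant.

How it is judged:
By the outcome, as a careful person would: the job done as asked, in the order asked, and still so for the second after the job is handed in, with the robot touching nothing.
Of carrier_1, carrier_2, carrier_3, carrier_4 only 3 to 4 are there at a start; the rules pass over those that are not, and their reading is None.
At some moment in a run one of carrier_1, carrier_2, carrier_3, carrier_4 may be knocked a few centimetres aside while the robot is not near it.
Once in a run the grip may slacken for a moment while it holds something.
It also fails if it takes over 208 s, if anything falls off the work surface, if the arm or the gripper's body presses on something with over 40 N, if the wrist force passes 120 N, or if a joint passes its speed limit or range.

ROBOT

A 6-joint arm with a two-finger parallel gripper is mounted at the origin on a cart in front of the work surface, level with it; the furniture and walls round the work are solid. World frame = base frame: x ahead of the robot, y to its left, z up, the work surface at z = 0. Lengths are in m, angles in rad, forces in N, time in s.
With the tool pointing down it reaches from about 0.35 to 0.975 m from the base axis. Payload 4.9 kg.
Tool frame: the origin (TCP) lies at the very end of the fingers, on their centre line; the grasp point (between the pads) lies 19 mm behind it; z points along the fingers, y is the line along which they close (so a half turn about z gives the same grasp; the last joint's range is limited). The gripper opens to 85 mm and grips with 20 to 120 N. Pads are 22 mm wide; open, the fingers measure 114 mm over their backs; the gripper's body (76 mm by 85 mm) begins 54 mm behind the grasp point. The pads swing forward as they close: fully open they stand 13 mm farther back than shut.
Start: joints at [-1.221, 0.053, 1.613, -0, 1.476, -0.119], TCP at [0.282, -0.558, 0.231] pointing down, gripper open.
Joint ranges: [-3.01, 3.01], [-1.01, 2.22], [0.06, 2.58], [-1.02, 4.17], [0.09, 2.62], [-3.14, 3.14]. Speed limits (rad/s): [2.57, 2.57, 3.14, 3.14, 3.14, 3.14].

INTERFACE

Orientations are given as a unit quaternion [w, x, y, z].
In Python, from plant import manip gives the robot as it stands.
- The arm moves only by the tool play_rows, never from a script. Its argument "series" is a list that holds one entry, the list of rows, each a list of 7 numbers: the shift along the world's x, y, z in m, then the turn, a rotation vector about the world's x, y, z in degrees, then the opening, from 0 (shut) to 1 (fully open). In form: [[[dx, dy, dz, rx, ry, rz, grip], ...]]. A call has 1 to 10 rows; each row shifts and turns the commanded pose from where the row before left it; what a row does not reach is not made up. A row lasts 1/10 s, in which the tool goes at most 50 mm and 8.59 degrees, less where a joint would pass 70% of its speed; a pose out of reach is approached as far as the arm can. A call with a gripper value outside its range is refused whole. The fingers move at their own pace and stop on an object; the grip force is fixed at half the most. Time passes only in rows, so rows that do not move let the fingers close. It gives the time, the measured TCP pose, the force, the opening and the grip force at its end, in the units of the state.
- manip.state(): the state, without advancing time (a new reading comes with each control period).
- manip.grab_frame(name): name is "scene" or "top" or "wrist"; returns a dict with "frame" (384x512x3 uint8, blue, green, red), "mtx" (3x3 intrinsics, pixels), "R" (3x3) and "t" (3): a world point X has camera coordinates R X + t. Camera axes: x right, y down, z forward; pixel columns grow to the right and rows downward; lengths in m; the calibration is good to about 2 mm. The wrist camera is an equidistant fisheye: a pixel r from the principal point sees the ray r / f radians off the axis. A picture is of the moment at which its call begins. There is no depth.
- manip.job_done(): hands the job in; it is judged then, once.
The state is a dict: "time": time; "joint_pos": joint angles; "joint_vel": joint speeds; "joint_efforts": joint torques, N m; "tool_pos": TCP position; "tool_rot": TCP orientation; "contact_force": force on the tool from outside, world axes, zero at the start; "ft_torque": the same for the moment, N m; "gripper_width": opening from 0.0 (shut) to 1.0 (fully open); "grasp_force": force on a finger pad.
Only numpy, scipy, OpenCV 4.12 (cv2) and the standard library are available. Lean on these libraries where they do the work, as an engineer would, in place of code of your own. Each camera call takes 0.05 s, during which the arm holds its last target. There are 200 camera calls.

## Working session

There is one attempt and no reset: what is moved stays moved. The work goes in short steps, Python scripts to look and compute and a tool call to move; the robot and the scene stay as the last step left them, time stands still between calls to the robot, and variables do not carry over. Pictures are saved under pics/ and viewed, at most 14 in all, crops included, and the job is handed in when it is done.

Besides the shell and the picture viewer there is one more tool, called after "Request:" in YAML: its name, and indented under it one key for each argument. play_rows: Moves the arm, as the interface text tells. Its arguments: {"type":"object","properties":{"series":{"type":"array"}},"required":["series"]}

```bash
mkdir -p pics; ls; cat > h.py <<'E'
import numpy as np, cv2
from plant import manip
def shot(name,fn,crop=None,scale=1):
    d=manip.grab_frame(name); f=d["frame"]
    np.savez('pics/'+fn+'.npz',**{k:np.array(d[k]) for k in("frame","mtx","R","t")})
    if crop: x0,y0,x1,y1=crop; f=f[y0:y1,x0:x1]
    cv2.imwrite('pics/'+fn+'.png',cv2.resize(f,None,fx=scale,fy=scale,interpolation=cv2.INTER_CUBIC))
def ray(d,u,v,fish=False):
    K=d["mtx"]; x=(u-K[0,2])/K[0,0]; y=(v-K[1,2])/K[1,1]
    if fish:
        r=np.hypot(x,y)+1e-12; c=np.array([x/r*np.sin(r),y/r*np.sin(r),np.cos(r)])
    else: c=np.array([x,y,1.])
    R=d["R"]; return -R.T@d["t"], R.T@c
def px2w(fn,u,v,z,fish=False):
    d=np.load('pics/'+fn+'.npz'); o,r=ray(d,u,v,fish); return o+r*(z-o[2])/r[2]
def w2px(fn,X):
    d=np.load('pics/'+fn+'.npz'); c=d["R"]@np.array(X)+d["t"]; p=d["mtx"]@c; return p[:2]/p[2]
E
python3 - <<'E'
from h import *
shot("scene","s0",scale=1.5); shot("top","t0",scale=1.5)
s=manip.state(); print(s)
E
```

```text
pics
{'time': 0.1, 'joint_pos': array([-1.22099864e+00,  5.33071923e-02,  1.61415016e+00,  1.03532069e-05,
        1.47599359e+00, -1.18990330e-01]), 'joint_vel': array([-0.00181819, -0.00278959, -0.00337327,  0.00091892,  0.00056263,
        0.00027843]), 'joint_efforts': array([ 9.28537656e-05, -3.94904137e+01, -3.71362460e+01, -1.29823088e-04,
        3.95258467e-03, -1.59152787e-06]), 'tool_pos': array([ 0.28219392, -0.55704009,  0.23017972]), 'tool_rot': array([-9.23557352e-04,  9.72654959e-01,  2.32253024e-01, -1.01870196e-04]), 'contact_force': array([0.44076216, 0.30524755, 0.37775041]), 'ft_torque': array([ 0.04886089,  0.00626351, -0.00356283]), 'grasp_force': 0.0, 'gripper_width': 1.0019485034356788}
```

View pics/s0.png

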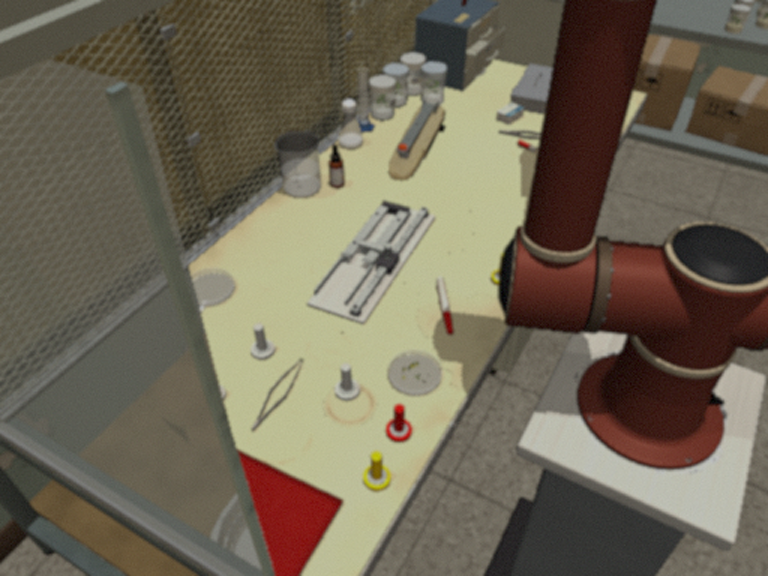

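View pics/t0.png

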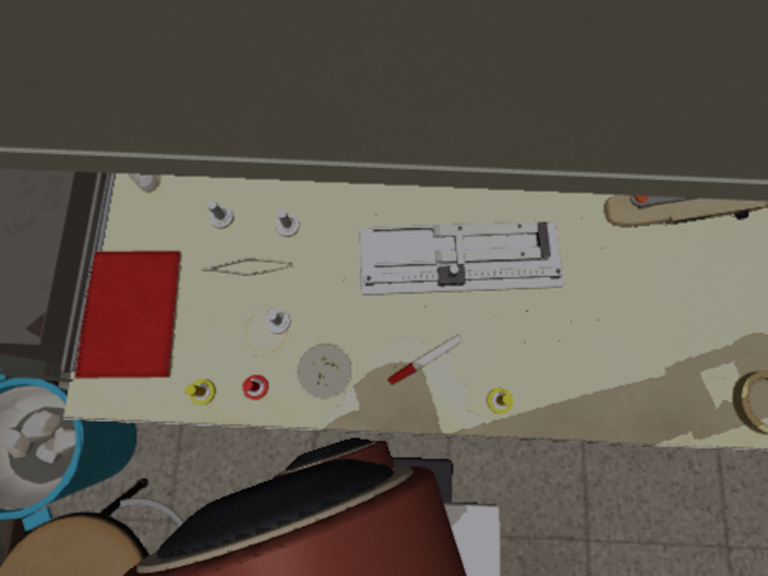

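The top view shows the gauge at (460,258), with its fixed jaw on the right at (545,240) and its post at (453,270). Candidates in display pixels:
- Grey carriers at (221,217), (287,224) and (279,321).
- Look-alikes: yellow at (202,391), red at (257,387), and yellow at (500,401).

I choose the three grey ones and will check them in a close crop.

```bash
python3 - <<'E'
from h import *
f=np.load('pics/t0.npz')['frame']
a=cv2.resize(f[130:220,120:220],None,fx=5.5,fy=5.5,interpolation=cv2.INTER_CUBIC)
cv2.imwrite('pics/c1.png',a)
b=cv2.resize(f[140:205,230:385],None,fx=5,fy=5,interpolation=cv2.INTER_CUBIC)
cv2.imwrite('pics/c2.png',b)
E
```

```text
(no output)
```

View pics/c1.png

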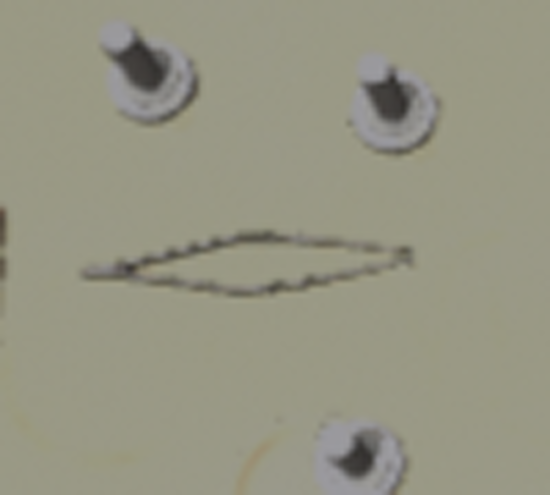

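View pics/c2.png

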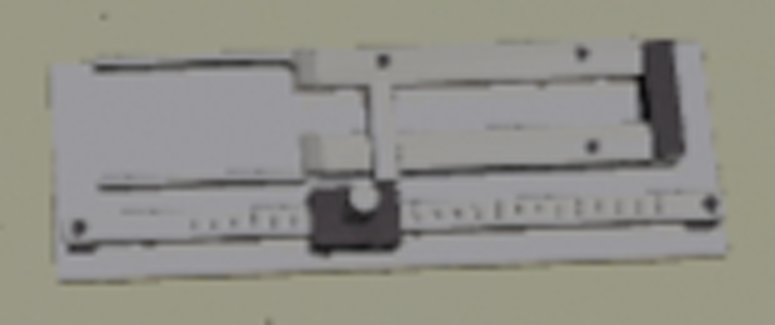

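```bash
python3 - <<'E'
from h import *
def c1(u,v,z): return px2w('t0',(u+.5)/5.5+120-.5,(v+.5)/5.5+130-.5,z)
def c2(u,v,z): return px2w('t0',(u+.5)/5+230-.5,(v+.5)/5+140-.5,z)
for n,p in dict(A=(151,80,.008),At=(117,38,.06),B=(395,108,.008),Bt=(375,68,.06),C=(360,455,.008),Ct=(340,435,.06)).items(): print(n,c1(*p).round(4))
for p in [(50,64,.008),(705,42,.008),(728,255,.004),(58,282,.0)]+[(396,87,.025),(640,76,.025),(397,135,.025),(645,124,.025),(642,45,.028),(655,160,.028),(365,193,.062),(78,227,.012),(711,204,.012)]: print(p,c2(*p).round(4))
d=np.load('pics/t0.npz');print(-d['R'].T@d['t'])
p=d['mtx'];print(p)
E
```

```text
A [0.5922 0.3128 0.008 ]
At [0.5917 0.3129 0.06  ]
B [0.5837 0.1985 0.008 ]
Bt [0.5829 0.1985 0.06  ]
C [0.4203 0.1997 0.008 ]
Ct [0.4192 0.1984 0.06  ]
(50, 64, 0.008) [0.5808 0.0753 0.008 ]
(705, 42, 0.008) [ 0.6081 -0.2591  0.008 ]
(728, 255, 0.004) [ 0.497 -0.268  0.004]
(58, 282, 0.0) [0.469  0.0655 0.    ]
(396, 87, 0.025) [ 0.5705 -0.0985  0.025 ]
(640, 76, 0.025) [ 0.5819 -0.2204  0.025 ]
(397, 135, 0.025) [ 0.5454 -0.0992  0.025 ]
(645, 124, 0.025) [ 0.5567 -0.2222  0.025 ]
(642, 45, 0.028) [ 0.5972 -0.2209  0.028 ]
(655, 160, 0.028) [ 0.5373 -0.2257  0.028 ]
(365, 193, 0.062) [ 0.5041 -0.0789  0.062 ]
(78, 227, 0.012) [0.4946 0.0566 0.012 ]
(711, 204, 0.012) [ 0.5207 -0.2578  0.012 ]
[0.26737043 0.02648532 0.87639541]
[[360.97862017   0.         255.84250087]
 [  0.         360.97862017 188.2334808 ]
 [  0.           0.           1.        ]]
```

The crops show three plain grey carriers, with feet at c1 (151,80), (395,108) and (360,455). The gauge has its slot centre line from (396,111) to (642,100) and its post at (365,193). A wrist view will show whether a fourth carrier is hidden from the top camera.

```bash
python3 - <<'E'
from h import *
shot("wrist","w0",scale=1.5)
for p in [(130,118),(340,126)]: print(px2w('t0',*p,0).round(3),px2w('t0',*p,.3).round(3))
print([px2w('t0',u,v,0).round(3) for u,v in [(511,140),(511,290),(0,270)]])
d=np.load('pics/w0.npz');print(d['mtx'],d['R'],-d['R'].T@d['t'])
E
```

```text
[0.666 0.369 0.   ] [0.53  0.252 0.3  ]
[ 0.669 -0.183  0.   ] [ 0.532 -0.112  0.3  ]
[array([ 0.65 , -0.629,  0.   ]), array([ 0.271, -0.58 ,  0.   ]), array([0.265, 0.624, 0.   ])]
[[297.31863964   0.         250.85682016]
 [  0.         297.31863964 199.19494364]
 [  0.           0.           1.        ]] [[ 0.45205008 -0.89199123 -0.00154126]
 [-0.85850024 -0.435545    0.2706989 ]
 [-0.24213233 -0.12104628 -0.96266283]] [ 0.34373236 -0.52580909  0.37255107]
```

View pics/w0.png

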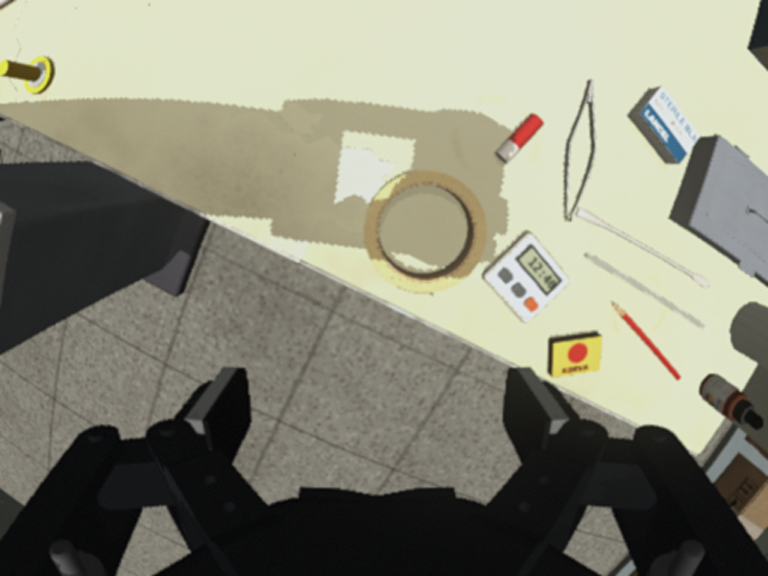

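```bash
python3 - <<'E'
from h import *
P=lambda u,v,z=0: px2w('s0',u/1.5,v/1.5,z).round(3)
print([P(*p) for p in [(212,288),(195,262),(300,190),(340,130),(336,185),(262,352),(270,576)]])
d=np.load('pics/s0.npz');print(-d['R'].T@d['t'])
for n,x in dict(A=(.592,.313,.0),At=(.592,.313,.06),w1=(.67,.37,0),w2=(.67,-.18,0),w3=(.53,.25,.3),w4=(.53,-.11,.3),w5=(.394,.137,.6),w6=(.396,-.04,.6)).items(): print(n,(w2px('s0',x)*1.5).round(0))
E
```

```text
[array([ 0.758,  0.125, -0.   ]), array([ 0.835,  0.085, -0.   ]), array([ 0.797, -0.212,  0.   ]), array([ 0.86 , -0.471,  0.   ]), array([ 0.739, -0.266,  0.   ]), array([0.582, 0.203, 0.   ]), array([0.346, 0.493, 0.   ])]
[0.05519711 0.70723731 0.80975125]
A [214. 396.]
At [206. 372.]
w1 [151. 402.]
w2 [341. 215.]
w3 [240. 237.]
w4 [382. 114.]
w5 [374. -25.]
w6 [451. -71.]
```

```bash
python3 - <<'E'
from h import *
a=np.load('pics/t0.npz'); s=np.load('pics/s0.npz')
o1,r1=ray(a,130,118); _,r2=ray(a,340,126); n=np.cross(r1,r2)
for u,v in [(0,40),(0,75),(85,12),(85,45),(170,8)]:
    o,r=ray(s,u/1.5,v/1.5); t=n@(o1-o)/(n@r); print((u,v),(o+r*t).round(3))
# vertical post: candidates at y where
for y in (.3,.4,.45,.5,.55):
    for p in ((122,95),(200,350),(262,540)):
        o,r=ray(s,p[0]/1.5,p[1]/1.5); t=(y-o[1])/r[1]; print(y,p,(o+r*t).round(3))
E
```

```text
(0, 40) [0.349 0.545 0.692]
(0, 75) [0.357 0.547 0.675]
(85, 12) [0.351 0.496 0.689]
(85, 45) [0.359 0.496 0.67 ]
(170, 8) [0.36  0.432 0.668]
0.3 (122, 95) [0.607 0.3   0.494]
0.3 (200, 350) [0.608 0.3   0.087]
0.3 (262, 540) [ 0.597  0.3   -0.529]
0.4 (122, 95) [0.472 0.4   0.572]
0.4 (200, 350) [0.472 0.4   0.265]
0.4 (262, 540) [ 0.464  0.4   -0.2  ]
0.45 (122, 95) [0.404 0.45  0.611]
0.45 (200, 350) [0.405 0.45  0.353]
0.45 (262, 540) [ 0.398  0.45  -0.036]
0.5 (122, 95) [0.336 0.5   0.649]
0.5 (200, 350) [0.337 0.5   0.442]
0.5 (262, 540) [0.331 0.5   0.129]
0.55 (122, 95) [0.268 0.55  0.688]
0.55 (200, 350) [0.269 0.55  0.531]
0.55 (262, 540) [0.264 0.55  0.293]
```

The bar at x≈0.355, z≈0.68 is a hood edge overhead, so I'll stay low. No fourth carrier shows, so there are three. First I'll move above the thumb post.

Request:
play_rows:
  series:
    - [[0.019, 0.04, -0.008, 0, 0, -2.2, 1], [0.019, 0.04, -0.008, 0, 0, -2.2, 1], [0.019, 0.04, -0.008, 0, 0, -2.2, 1], [0.019, 0.04, -0.008, 0, 0, -2.2, 1], [0.019, 0.04, -0.008, 0, 0, -2.2, 1], [0.019, 0.04, -0.008, 0, 0, -2.2, 1], [0.019, 0.04, -0.008, 0, 0, -2.2, 1], [0.019, 0.04, -0.008, 0, 0, -2.2, 1], [0.019, 0.04, -0.008, 0, 0, -2.2, 1], [0.019, 0.04, -0.008, 0, 0, -2.2, 1]]

```text
time: 1.15
tool_pos: [0.4727, -0.1557, 0.1509]
tool_rot: [0.0, 0.999, 0.042, 0.0]
contact_force: [0.2, -0.4, -0.1]
gripper_width: 1.003
grasp_force: 0.0
```

Request:
play_rows:
  series:
    - [[0.016, 0.039, -0.01, 0, 0, 0, 1], [0.016, 0.039, -0.01, 0, 0, 0, 1], [0, 0, 0, 0, 0, 0, 1], [0, 0, 0, 0, 0, 0, 1]]

```text
time: 1.55
tool_pos: [0.5041, -0.0787, 0.1307]
tool_rot: [-0.0, 0.999, 0.044, -0.001]
contact_force: [0.1, -0.4, -0.3]
gripper_width: 0.997
grasp_force: 0.0
```

```bash
python3 - <<'E'
from h import *
shot("wrist","w1",scale=1.5); s=manip.state()
from scipy.spatial.transform import Rotation as Ro
q=s['tool_rot'];R=Ro.from_quat(np.roll(q,-1)).as_matrix();print(s['tool_pos'],R.round(4),s['joint_pos'].round(2),s['contact_force'])
E
```

```text
[ 0.50420604 -0.07965899  0.13116307] [[ 9.964e-01  8.530e-02 -5.000e-04]
 [ 8.530e-02 -9.964e-01 -4.000e-04]
 [-5.000e-04  3.000e-04 -1.000e+00]] [-0.3  -0.14  1.97 -0.    1.31  1.18] [0.25292676 0.37990037 0.42326439]
```

View pics/w1.png

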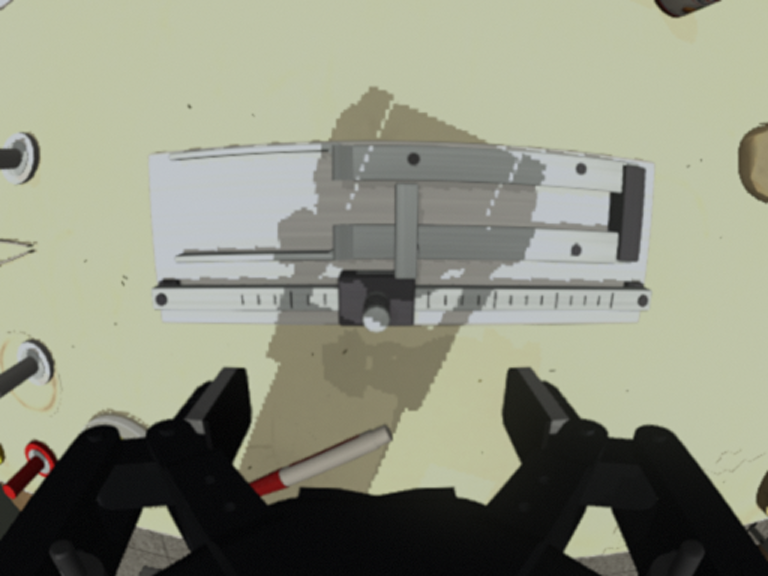

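The wrist view shows the post top at (376,319), the slot edges along rows about 184 and 227, and the fixed jaw's block face at about x=620. I'll refine the gauge pose from these.

```bash
python3 - <<'E'
from h import *
P=lambda u,v,z: px2w('w1',u/1.5-.17,v/1.5-.17,z,True).round(4)
for n,p in dict(post=(376,319,.062),slotL1=(430,182,.025),slotL2=(600,189,.025),slotR1=(430,226,.025),slotR2=(600,233,.025),jawT=(625,167,.028),jawB=(617,260,.028),plTL=(150,154,.008),plTR=(655,162,.008),plBL=(162,322,.008),plBR=(640,322,.008),scL=(161,299,.012),scR=(643,300,.012),armL=(397,240,.036),lipT=(334,165,.03),lipB=(334,243,.03)).items(): print(n,P(*p))
E
```

```text
post [ 0.5032 -0.0782  0.062 ]
slotL1 [ 0.5725 -0.102   0.025 ]
slotL2 [ 0.5831 -0.206   0.025 ]
slotR1 [ 0.548  -0.1045  0.025 ]
slotR2 [ 0.5565 -0.2103  0.025 ]
jawT [ 0.5993 -0.2203  0.028 ]
jawB [ 0.5419 -0.2243  0.028 ]
plTL [0.5815 0.0735 0.008 ]
plTR [ 0.6098 -0.2567  0.008 ]
plBL [0.4693 0.0653 0.008 ]
plBR [ 0.4977 -0.2676  0.008 ]
scL [0.487 0.063 0.012]
scR [ 0.5148 -0.2628  0.012 ]
armL [ 0.5398 -0.0862  0.036 ]
lipT [ 0.5772 -0.049   0.03  ]
lipB [ 0.5344 -0.0522  0.03  ]
```

Request:
play_rows:
  series:
    - [[-0.0005, 0.001, -0.025, 0, 0, 0, 1], [0, 0, -0.03, 0, 0, 0, 1], [0, 0, -0.025, 0, 0, 0, 0.6], [0, 0, -0.01, 0, 0, 0, 0.3], [0, 0, 0, 0, 0, 0, 0], [0, 0, 0, 0, 0, 0, 0], [0, 0, 0, 0, 0, 0, 0], [0, 0, 0, 0, 0, 0, 0], [0, 0, 0, 0, 0, 0, 0], [0, 0, 0, 0, 0, 0, 0]]

```text
time: 2.6
tool_pos: [0.5052, -0.0791, 0.0433]
tool_rot: [0.001, 0.999, 0.042, 0.001]
contact_force: [-2.1, -0.8, 5.8]
gripper_width: 0.132
grasp_force: 58.9
```

Request:
play_rows:
  series:
    - [[0.0009, -0.011, 0.002, 0, 0, 0, 0], [0.0009, -0.011, 0, 0, 0, 0, 0], [0.0009, -0.011, 0, 0, 0, 0, 0], [0.0009, -0.011, 0, 0, 0, 0, 0], [0.0009, -0.011, 0, 0, 0, 0, 0], [0.0009, -0.011, 0, 0, 0, 0, 0], [0.0009, -0.011, 0, 0, 0, 0, 0], [0.0009, -0.011, 0, 0, 0, 0, 0], [0.0009, -0.011, 0, 0, 0, 0, 0], [0.0009, -0.011, 0, 0, 0, 0, 0]]

```text
time: 3.6
tool_pos: [0.5142, -0.1869, 0.0435]
tool_rot: [-0.002, 0.999, 0.042, 0.002]
contact_force: [4.9, 7.0, -2.3]
gripper_width: 0.135
grasp_force: 59.5
```

Request:
play_rows:
  series:
    - [[0.0003, -0.003, 0, 0, 0, 0, 0], [0.0003, -0.003, 0, 0, 0, 0, 0], [0.0002, -0.002, 0, 0, 0, 0, 0], [0.0002, -0.002, 0, 0, 0, 0, 0], [0.0002, -0.002, 0, 0, 0, 0, 0], [0, 0, 0, 0, 0, 0, 0]]

```text
time: 4.2
tool_pos: [0.5153, -0.1998, 0.0435]
tool_rot: [-0.001, 0.999, 0.042, 0.002]
contact_force: [4.6, 2.7, -3.2]
gripper_width: 0.133
grasp_force: 59.4
```

```bash
cat > st.py <<'E'
from h import *
s=manip.state(); p=s['tool_pos']; r=p[:2]-np.array([.559,-.0938]); ex=np.array([.9964,.0845]); ey=np.array([-.0845,.9964]); f=s['contact_force']
print('t',s['time'],'tool',p.round(4),'gauge',(r@ex).round(4),(r@ey).round(4),'F gx,gy,z',(f[:2]@ex).round(1),(f[:2]@ey).round(1),f[2].round(1),'w',round(s['gripper_width'],3),'gf',round(s['grasp_force'],1),'tq',s['ft_torque'].round(2))
E
python3 st.py
```

```text
t 4.2 tool [ 0.5153 -0.1998  0.0435] gauge -0.0525 -0.102 F gx,gy,z 4.8 2.3 -3.2 w 0.133 gf 59.4 tq [ 0.47 -0.77  0.02]
```

Request:
play_rows:
  series:
    - [[0.0012, -0.001, 0, 0, 0, 0, 0], [0.0001, -0.001, 0, 0, 0, 0, 0], [0.0001, -0.001, 0, 0, 0, 0, 0], [0.0001, -0.001, 0, 0, 0, 0, 0], [0.0001, -0.001, 0, 0, 0, 0, 0], [0, 0, 0, 0, 0, 0, 0]]

```text
time: 4.8
tool_pos: [0.5159, -0.2058, 0.0434]
tool_rot: [0.0, 0.999, 0.042, 0.0]
contact_force: [1.2, 2.1, -1.0]
gripper_width: 0.134
grasp_force: 59.7
```

```bash
python3 st.py
```

```text
t 4.8 tool [ 0.5159 -0.2058  0.0434] gauge -0.0524 -0.108 F gx,gy,z 1.4 2.0 -1.0 w 0.134 gf 59.7 tq [ 0.49 -0.28 -0.05]
```

Request:
play_rows:
  series:
    - [[0.0001, -0.001, 0, 0, 0, 0, 0], [0.0001, -0.001, 0, 0, 0, 0, 0], [0, 0, 0, 0, 0, 0, 0]]

```text
time: 5.1
tool_pos: [0.5159, -0.2061, 0.0434]
tool_rot: [-0.002, 0.999, 0.042, -0.0]
contact_force: [0.6, 8.6, 2.4]
gripper_width: 0.14
grasp_force: 60.1
```

```bash
python3 st.py
```

```text
t 5.1 tool [ 0.5159 -0.2061  0.0434] gauge -0.0525 -0.1082 F gx,gy,z 1.3 8.5 2.4 w 0.14 gf 60.1 tq [ 1.36 -0.18 -0.01]
```

Zero check done: the jaw stopped at gauge y of about -0.108 with a light 8 N. Now I'll open it fully.

Request:
play_rows:
  series:
    - [[-0.0015, 0.0179, 0, 0, 0, 0, 0], [-0.0015, 0.0179, 0, 0, 0, 0, 0], [-0.0015, 0.0179, 0, 0, 0, 0, 0], [-0.0015, 0.0179, 0, 0, 0, 0, 0], [-0.0015, 0.0179, 0, 0, 0, 0, 0], [-0.0015, 0.0179, 0, 0, 0, 0, 0], [-0.0015, 0.0179, 0, 0, 0, 0, 0], [-0.0015, 0.0179, 0, 0, 0, 0, 0], [-0.0015, 0.0179, 0, 0, 0, 0, 0], [-0.0015, 0.0179, 0, 0, 0, 0, 0]]

```text
time: 6.1
tool_pos: [0.5011, -0.031, 0.0434]
tool_rot: [0.004, 0.999, 0.043, 0.0]
contact_force: [1.6, -9.3, -3.1]
gripper_width: 0.135
grasp_force: 60.0
```

Request:
play_rows:
  series:
    - [[-0.0015, 0.0179, 0, 0, 0, 0, 0], [-0.0012, 0.014, 0, 0, 0, 0, 0], [-0.0008, 0.01, 0, 0, 0, 0, 0], [-0.0004, 0.005, 0, 0, 0, 0, 0], [-0.0002, 0.003, 0, 0, 0, 0, 0], [-0.0001, 0.001, 0, 0, 0, 0, 0], [0, 0, 0, 0, 0, 0, 0]]

```text
time: 6.8
tool_pos: [0.4966, 0.0222, 0.0433]
tool_rot: [0.0, 0.999, 0.042, -0.0]
contact_force: [-0.7, -2.3, -0.3]
gripper_width: 0.14
grasp_force: 43.4
```

```bash
python3 st.py
```

```text
t 6.8 tool [0.4966 0.0222 0.0433] gauge -0.0524 0.1209 F gx,gy,z -0.9 -2.2 -0.3 w 0.14 gf 43.4 tq [-0.34  0.11  0.02]
```

Request:
play_rows:
  series:
    - [[0, 0, 0, 0, 0, 0, 0.5], [0, 0, 0, 0, 0, 0, 1], [0, 0, 0, 0, 0, 0, 1], [0, 0, 0.03, 0, 0, 0, 1], [0, 0, 0.04, 0, 0, 0, 1], [-0.01, 0.02, 0.03, 0, 0, 8, 1], [-0.01, 0.02, 0, 0, 0, 8, 1], [-0.01, 0.02, 0, 0, 0, 8, 1], [-0.01, 0.02, 0, 0, 0, 8, 1], [-0.01, 0.02, 0, 0, 0, 8, 1]]

```text
time: 7.8
tool_pos: [0.4463, 0.1233, 0.1436]
tool_rot: [-0.0, 0.923, 0.384, 0.0]
contact_force: [0.6, 0.0, 0.6]
gripper_width: 1.001
grasp_force: 0.0
```

Request:
play_rows:
  series:
    - [[-0.0045, 0.013, 0, 0, 0, 8, 1], [-0.0045, 0.013, 0, 0, 0, 8, 1], [-0.0045, 0.013, 0, 0, 0, 8, 1], [-0.0045, 0.013, 0, 0, 0, 8, 1], [-0.0045, 0.013, 0, 0, 0, 8, 1], [-0.0045, 0.013, 0, 0, 0, 8, 1], [0, 0, 0, 0, 0, 2, 1], [0, 0, 0, 0, 0, 0, 1], [0, 0, 0, 0, 0, 0, 1]]

```text
time: 8.7
tool_pos: [0.4197, 0.2004, 0.1433]
tool_rot: [-0.0, 0.677, 0.736, 0.0]
contact_force: [0.4, -0.3, 0.2]
gripper_width: 0.994
grasp_force: 0.0
```

```bash
python3 - <<'E'
from h import *
shot("wrist","w2",scale=1.5)
E
python3 st.py; python3 -c "
from h import *
print(manip.state()['joint_pos'].round(2),manip.state()['tool_rot'].round(3))"
```

```text
t 8.75 tool [0.4197 0.2003 0.1434] gauge -0.1139 0.3048 F gx,gy,z 0.2 0.7 0.5 w 1.001 gf 0.0 tq [-0.02  0.02 -0.04]
[ 0.28 -0.27  2.06  0.    1.35  0.2 ] [-0.     0.677  0.736  0.   ]
```

View pics/w2.png

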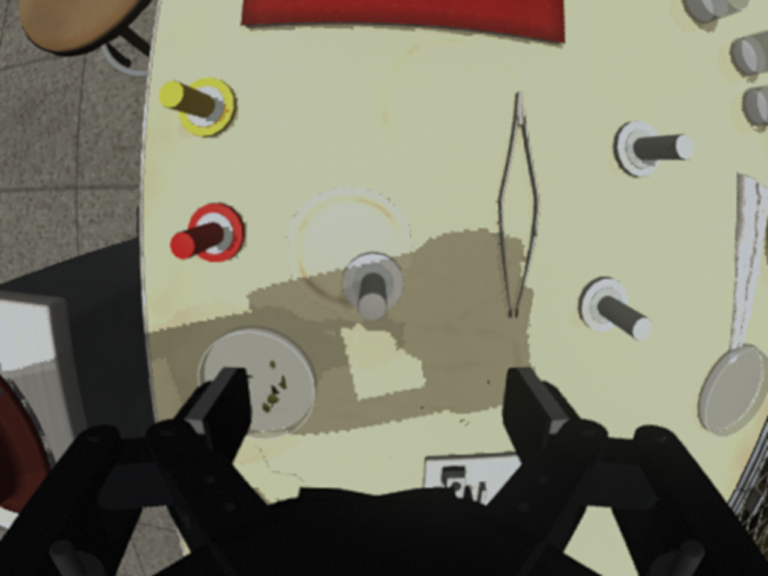

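The wrist view shows carrier C with its foot at (373,283) and top at (372,303), A with its top at (683,146), and B with its top at (642,328).

```bash
python3 - <<'E'
from h import *
P=lambda u,v,z: px2w('w2',u/1.5-.17,v/1.5-.17,z,True).round(4)
for n,p in dict(C=(373,283,.008),Ct=(372,304,.06),A=(643,149,.008),At=(684,146,.06),B=(603,304,.008),Bt=(643,328,.06)).items(): print(n,P(*p))
E
```

```text
C [0.4176 0.2018 0.008 ]
Ct [0.4173 0.203  0.06  ]
A [0.5959 0.3146 0.008 ]
At [0.5925 0.3147 0.06  ]
B [0.5817 0.2012 0.008 ]
Bt [0.5838 0.2012 0.06  ]
```

Request:
play_rows:
  series:
    - [[-0.001, 0.001, -0.035, 0, 0, 0, 1], [0, 0, -0.04, 0, 0, 0, 1], [0, 0, -0.03, 0, 0, 0, 0.8], [0, 0, -0.01, 0, 0, 0, 0.5], [0, 0, 0, 0, 0, 0, 0], [0, 0, 0, 0, 0, 0, 0], [0, 0, 0, 0, 0, 0, 0], [0, 0, 0, 0, 0, 0, 0], [0, 0, 0, 0, 0, 0, 0], [0, 0, 0, 0, 0, 0, 0]]

```text
time: 9.75
tool_pos: [0.4202, 0.2018, 0.0302]
tool_rot: [0.001, 0.676, 0.736, 0.001]
contact_force: [-0.9, -0.7, 6.3]
gripper_width: 0.165
grasp_force: 58.8
```

```bash
python3 st.py
```

```text
t 9.75 tool [0.4202 0.2018 0.0302] gauge -0.1133 0.3063 F gx,gy,z -0.9 -0.6 6.3 w 0.165 gf 58.8 tq [-0.09  0.07  0.01]
```

Request:
play_rows:
  series:
    - [[0, 0, 0.02, 0, 0, 0, 0], [0, 0, 0.03, 0, 0, 0, 0], [0, 0, 0.025, 0, 0, 0, 0], [0.018, -0.027, 0, 0, 0, 0, 0], [0.018, -0.027, 0, 0, 0, 0, 0], [0.018, -0.027, 0, 0, 0, 0, 0], [0.018, -0.027, 0, 0, 0, 0, 0], [0.018, -0.027, 0, 0, 0, 0, 0], [0.018, -0.027, 0, 0, 0, 0, 0], [0.018, -0.027, 0, 0, 0, 0, 0]]

```text
time: 10.75
tool_pos: [0.545, 0.0112, 0.1032]
tool_rot: [-0.0, 0.677, 0.736, -0.0]
contact_force: [0.7, 0.2, -0.8]
gripper_width: 0.167
grasp_force: 58.7
```

Request:
play_rows:
  series:
    - [[0.0045, -0.0185, 0, 0, 0, 0, 0], [0.0045, -0.0185, 0, 0, 0, 0, 0], [0, 0, 0, 0, 0, 0, 0], [0, 0, -0.02, 0, 0, 0, 0], [0, 0, -0.02, 0, 0, 0, 0], [0, 0, 0, 0, 0, 0, 0]]

```text
time: 11.35
tool_pos: [0.5507, -0.0235, 0.06]
tool_rot: [-0.003, 0.676, 0.737, -0.002]
contact_force: [-0.3, -0.9, -1.4]
gripper_width: 0.163
grasp_force: 58.7
```

```bash
python3 st.py; python3 - <<'E'
from h import *
shot("wrist","w3",scale=1.5)
E
```

```text
t 11.35 tool [ 0.5507 -0.0235  0.06  ] gauge -0.0024 0.0708 F gx,gy,z -0.3 -0.8 -1.4 w 0.163 gf 58.7 tq [0.01 0.03 0.06]
```

View pics/w3.png

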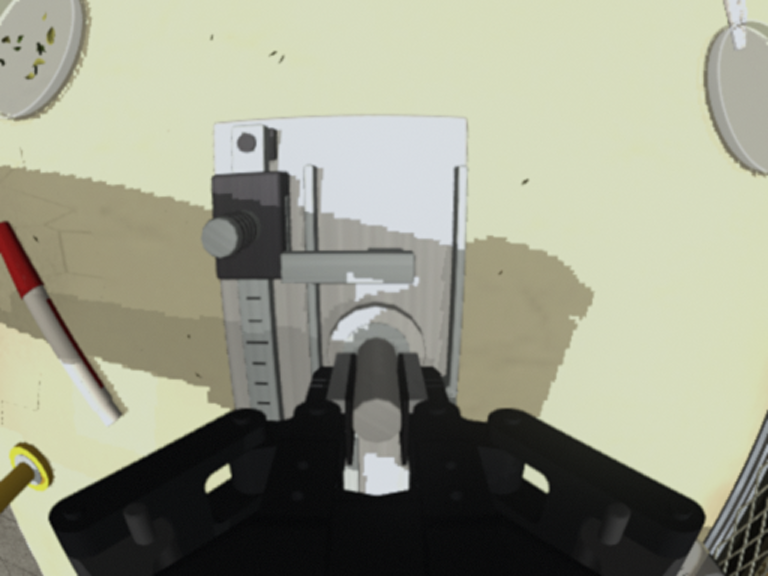

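The view shows carrier C between the channel walls (inner edges about x=320 and x=453 at row 340), with the jaw arm at rows 250-282. I'll work out the lateral offset.

```bash
python3 - <<'E'
from h import *
O=np.array([.559,-.0938]); ex=np.array([.9964,.0845]); ey=np.array([-.0845,.9964])
def g(u,v,z):
    p=px2w('w3',u/1.5-.17,v/1.5-.17,z,True)[:2]-O; return (p@ex*1000).round(1),(p@ey*1000).round(1)
for n,p in dict(wL=(319,300,.02),wR=(455,300,.02),wL0=(319,300,.008),wR0=(453,300,.008),fl=(330,342,.038),fr=(424,342,.038),top=(377,420,.09),post=(222,238,.062),armface=(350,283,.036),scr=(246,142,.012),plL=(214,125,.008),plR=(467,118,.008)).items(): print(n,g(*p))
E
```

```text
wL (np.float64(-27.0), np.float64(88.1))
wR (np.float64(31.3), np.float64(88.3))
wL0 (np.float64(-28.7), np.float64(84.7))
wR0 (np.float64(32.5), np.float64(84.9))
fl (np.float64(-20.7), np.float64(75.9))
fr (np.float64(16.5), np.float64(76.0))
top (np.float64(-1.8), np.float64(71.6))
post (np.float64(-53.2), np.float64(121.2))
armface (np.float64(-12.5), np.float64(99.5))
scr (np.float64(-58.9), np.float64(156.7))
plL (np.float64(-75.4), np.float64(166.1))
plR (np.float64(36.7), np.float64(166.8))
```

Request:
play_rows:
  series:
    - [[0.004, 0.0003, 0, 0, 0, 0, 0], [0, 0, -0.008, 0, 0, 0, 0], [0, 0, -0.008, 0, 0, 0, 0], [0, 0, -0.004, 0, 0, 0, 0], [0, 0, -0.001, 0, 0, 0, 0], [0, 0, 0, 0, 0, 0, 0]]

```text
time: 12.0
tool_pos: [0.5574, -0.0243, 0.0419]
tool_rot: [-0.0, 0.677, 0.736, -0.0]
contact_force: [0.7, -0.1, -0.8]
gripper_width: 0.168
grasp_force: 58.7
```

```bash
sed -i 's/\[.559,-.0938\]/[.561,-.0936]/' st.py; python3 st.py
```

```text
t 12.0 tool [ 0.5574 -0.0243  0.0419] gauge 0.0023 0.0693 F gx,gy,z 0.7 -0.2 -0.8 w 0.168 gf 58.7 tq [0.04 0.02 0.03]
```

Request:
play_rows:
  series:
    - [[0, 0, -0.0015, 0, 0, 0, 0], [0, 0, 0, 0, 0, 0, 0], [0, 0, 0, 0, 0, 0, 0]]

```text
time: 12.3
tool_pos: [0.5578, -0.0244, 0.041]
tool_rot: [0.0, 0.677, 0.736, 0.0]
contact_force: [-0.6, -0.0, -1.6]
gripper_width: 0.166
grasp_force: 58.7
```

```bash
python3 st.py;python3 - <<'E'
from h import *
shot("wrist","w4",(170,120,340,320),4)
print(manip.state()['joint_vel'].round(3),manip.state()['tool_pos'])
E
```

```text
t 12.3 tool [ 0.5578 -0.0244  0.041 ] gauge 0.0026 0.0692 F gx,gy,z -0.6 0.0 -1.6 w 0.166 gf 58.7 tq [-0.05  0.   -0.01]
[-0.     0.001 -0.    -0.     0.     0.002] [ 0.55779464 -0.02440001  0.04095843]
```

View pics/w4.png

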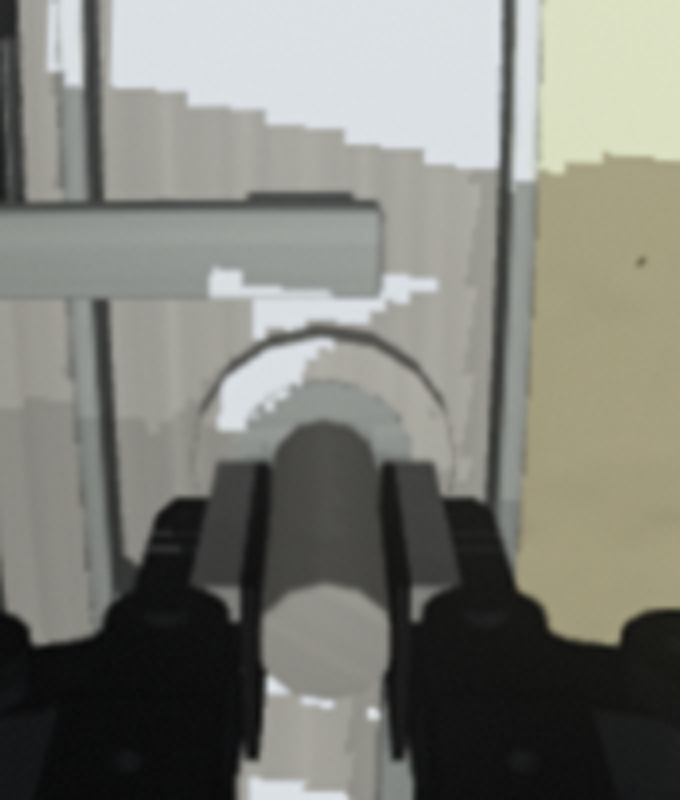

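The foot centre is at about 326 px and the channel's middle at about 303 px, so the carrier sits about 3.3 mm too far in +x. I'll correct that, lower it, and start the slide.

Request:
play_rows:
  series:
    - [[-0.0033, -0.0003, 0, 0, 0, 0, 0], [0, 0, -0.0015, 0, 0, 0, 0], [0, 0, 0, 0, 0, 0, 0], [0, 0, 0, 0, 0, 0, 0]]

```text
time: 12.75
tool_pos: [0.5543, -0.0246, 0.0392]
tool_rot: [-0.0, 0.676, 0.736, -0.0]
contact_force: [0.6, 0.1, -2.0]
gripper_width: 0.166
grasp_force: 58.7
```

```bash
python3 st.py
```

```text
t 12.75 tool [ 0.5543 -0.0246  0.0392] gauge -0.0009 0.0693 F gx,gy,z 0.6 0.0 -2.0 w 0.166 gf 58.7 tq [-0.01 -0.04 -0.05]
```

Request:
play_rows:
  series:
    - [[0, 0, -0.001, 0, 0, 0, 0], [0, 0, -0.0005, 0, 0, 0, 0], [0, 0, 0, 0, 0, 0, 0], [0.0007, -0.008, 0, 0, 0, 0, 0], [0.0007, -0.008, 0, 0, 0, 0, 0], [0.0007, -0.008, 0, 0, 0, 0, 0], [0.0007, -0.008, 0, 0, 0, 0, 0], [0.0007, -0.008, 0, 0, 0, 0, 0], [0, 0, 0, 0, 0, 0, 0]]

```text
time: 13.65
tool_pos: [0.5585, -0.0664, 0.0383]
tool_rot: [0.001, 0.677, 0.736, -0.0]
contact_force: [-0.9, -0.7, 4.6]
gripper_width: 0.167
grasp_force: 59.3
```

```bash
python3 st.py
```

```text
t 13.65 tool [ 0.5585 -0.0664  0.0383] gauge -0.0002 0.0273 F gx,gy,z -0.9 -0.6 4.6 w 0.167 gf 59.3 tq [-0.28 -0.05  0.07]
```

Request:
play_rows:
  series:
    - [[0.001, -0.012, 0.0005, 0, 0, 0, 0], [0.001, -0.012, 0, 0, 0, 0, 0], [0.001, -0.012, 0, 0, 0, 0, 0], [0.001, -0.012, 0, 0, 0, 0, 0], [0.001, -0.012, 0, 0, 0, 0, 0], [0.001, -0.012, 0, 0, 0, 0, 0], [0.001, -0.012, 0, 0, 0, 0, 0], [0.001, -0.012, 0, 0, 0, 0, 0], [0.001, -0.012, 0, 0, 0, 0, 0], [0.001, -0.01, 0, 0, 0, 0, 0]]

```text
time: 14.65
tool_pos: [0.5678, -0.1838, 0.0383]
tool_rot: [-0.0, 0.677, 0.736, -0.0]
contact_force: [-1.2, 3.1, 5.7]
gripper_width: 0.167
grasp_force: 59.2
```

Request:
play_rows:
  series:
    - [[0.0003, -0.004, 0, 0, 0, 0, 0], [0.0003, -0.003, 0, 0, 0, 0, 0], [0.0003, -0.003, 0, 0, 0, 0, 0], [0.0002, -0.002, 0, 0, 0, 0, 0], [0, 0, 0, 0, 0, 0, 0]]

```text
time: 15.15
tool_pos: [0.5689, -0.1952, 0.0383]
tool_rot: [0.0, 0.677, 0.736, -0.0]
contact_force: [-0.9, 1.9, 5.5]
gripper_width: 0.167
grasp_force: 59.2
```

```bash
python3 st.py
```

```text
t 15.15 tool [ 0.5689 -0.1952  0.0383] gauge -0.0007 -0.1019 F gx,gy,z -0.7 2.0 5.5 w 0.167 gf 59.2 tq [0.37 0.04 0.01]
```

Request:
play_rows:
  series:
    - [[0.0002, -0.002, 0, 0, 0, 0, 0], [0.0002, -0.002, 0, 0, 0, 0, 0], [0.0002, -0.002, 0, 0, 0, 0, 0], [0, 0, 0, 0, 0, 0, 0]]

```text
time: 15.55
tool_pos: [0.5695, -0.201, 0.0383]
tool_rot: [-0.0, 0.676, 0.736, -0.0]
contact_force: [-0.5, 2.1, 5.5]
gripper_width: 0.172
grasp_force: 59.3
```

Request:
play_rows:
  series:
    - [[0.0001, -0.001, 0, 0, 0, 0, 0], [0.0001, -0.001, 0, 0, 0, 0, 0], [0, 0, 0, 0, 0, 0, 0]]

```text
time: 15.85
tool_pos: [0.5697, -0.2028, 0.0383]
tool_rot: [-0.0, 0.676, 0.736, -0.0]
contact_force: [-0.4, 2.7, 5.1]
gripper_width: 0.164
grasp_force: 59.3
```

```bash
python3 st.py
```

```text
t 15.85 tool [ 0.5697 -0.2028  0.0383] gauge -0.0006 -0.1095 F gx,gy,z -0.2 2.7 5.1 w 0.164 gf 59.3 tq [0.52 0.02 0.03]
```

Request:
play_rows:
  series:
    - [[0.0001, -0.001, 0, 0, 0, 0, 0], [0.0001, -0.001, 0, 0, 0, 0, 0], [0, 0, 0, 0, 0, 0, 0]]

```text
time: 16.15
tool_pos: [0.5698, -0.2034, 0.0385]
tool_rot: [-0.001, 0.677, 0.736, 0.001]
contact_force: [-1.2, 8.0, 8.0]
gripper_width: 0.166
grasp_force: 59.4
```

Request:
play_rows:
  series:
    - [[0.0001, -0.001, 0, 0, 0, 0, 0], [0, 0, 0, 0, 0, 0, 0]]

```text
time: 16.35
tool_pos: [0.5698, -0.2036, 0.0385]
tool_rot: [-0.002, 0.677, 0.736, 0.001]
contact_force: [-2.0, 9.5, 9.2]
gripper_width: 0.17
grasp_force: 59.6
```

```bash
python3 st.py
```

```text
t 16.35 tool [ 0.5698 -0.2036  0.0385] gauge -0.0005 -0.1104 F gx,gy,z -1.2 9.6 9.2 w 0.17 gf 59.6 tq [1.78 0.34 0.01]
```

C is seated against the fixed jaw. I'll release, rise, and check whether A and B have moved with a top-frame difference.

Request:
play_rows:
  series:
    - [[0, 0, 0, 0, 0, 0, 0.5], [0, 0, 0, 0, 0, 0, 1], [0, 0, 0, 0, 0, 0, 1], [0, 0, 0, 0, 0, 0, 1], [0, 0, 0.03, 0, 0, 0, 1], [0, 0, 0.04, 0, 0, 0, 1], [0, 0, 0, 0, 0, 0, 1]]

```text
time: 17.05
tool_pos: [0.5738, -0.2079, 0.115]
tool_rot: [0.006, 0.677, 0.736, 0.001]
contact_force: [0.9, -0.1, 1.2]
gripper_width: 0.999
grasp_force: 0.0
```

```bash
cat > df.py <<'E'
from h import *
import sys
shot("top",sys.argv[1]); a=np.load('pics/t0.npz')['frame'].astype(int); b=np.load('pics/%s.npz'%sys.argv[1])['frame'].astype(int)
d=np.abs(a-b).max(2)
for n,X in dict(A=(.593,.314,.03),B=(.583,.2,.03),C=(.419,.2,.03)).items():
    u,v=w2px('t0',X).astype(int); print(n,(d[v-12:v+12,u-12:u+12]>40).sum(),d[v-12:v+12,u-12:u+12].mean().round(1))
E
python3 df.py t1; python3 st.py
```

```text
A 0 26.3
B 0 26.5
C 98 36.4
t 17.1 tool [ 0.5724 -0.2072  0.1123] gauge 0.0018 -0.1141 F gx,gy,z -0.2 -0.6 -0.5 w 0.997 gf 0.0 tq [ 0.01 -0.03 -0.04]
```

Request:
play_rows:
  series:
    - [[0.0011, 0.041, 0, 0, 0, 0, 1], [0.0011, 0.041, 0, 0, 0, 0, 1], [0.0011, 0.041, 0, 0, 0, 0, 1], [0.0011, 0.041, 0, 0, 0, 0, 1], [0.0011, 0.041, 0, 0, 0, 0, 1], [0.0011, 0.041, 0, 0, 0, 0, 1], [0.0011, 0.041, 0, 0, 0, 0, 1], [0.0011, 0.041, 0, 0, 0, 0, 1], [0.0011, 0.041, 0, 0, 0, 0, 1], [0.0011, 0.038, 0, 0, 0, 0, 1]]

```text
time: 18.1
tool_pos: [0.5801, 0.2028, 0.1067]
tool_rot: [-0.001, 0.676, 0.737, -0.001]
contact_force: [2.1, -0.2, -1.2]
gripper_width: 0.999
grasp_force: 0.0
```

Request:
play_rows:
  series:
    - [[0, 0, 0, 0, 0, 0, 1], [0, 0, 0, 0, 0, 0, 1], [0, 0, 0, 0, 0, 0, 1]]

```text
time: 18.4
tool_pos: [0.5806, 0.2003, 0.1073]
tool_rot: [-0.0, 0.677, 0.736, -0.001]
contact_force: [0.2, -0.2, -0.7]
gripper_width: 0.998
grasp_force: 0.0
```

```bash
python3 st.py; python3 - <<'E'
from h import *
shot("wrist","w5",(150,130,360,290),3.5)
E
```

```text
t 18.4 tool [0.5806 0.2003 0.1073] gauge 0.0444 0.2912 F gx,gy,z 0.2 -0.2 -0.7 w 0.998 gf 0.0 tq [ 0.05 -0.01  0.02]
```

View pics/w5.png

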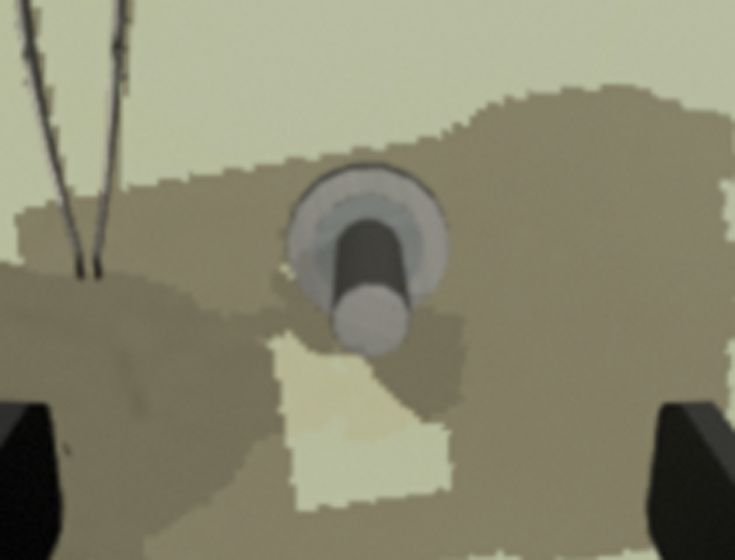

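B is well placed, with its top at (372,320) and its foot at (368,245) in the crop.

```bash
python3 - <<'E'
from h import *
print(px2w('w5',372/3.5+150-.35,320/3.5+130-.35,.06,True),px2w('w5',368/3.5+150-.35,245/3.5+130-.35,.008,True))
E
```

```text
[0.58420987 0.20083678 0.06      ] [0.58400561 0.20113504 0.008     ]
```

Request:
play_rows:
  series:
    - [[0.0034, 0.0007, -0.02, 0, 0, 0, 1], [0, 0, -0.03, 0, 0, 0, 1], [0, 0, -0.02, 0, 0, 0, 0.8], [0, 0, -0.0085, 0, 0, 0, 0.5], [0, 0, 0, 0, 0, 0, 0], [0, 0, 0, 0, 0, 0, 0], [0, 0, 0, 0, 0, 0, 0], [0, 0, 0, 0, 0, 0, 0], [0, 0, 0, 0, 0, 0, 0], [0, 0, 0, 0, 0, 0, 0]]

```text
time: 19.45
tool_pos: [0.5854, 0.2022, 0.0312]
tool_rot: [0.001, 0.676, 0.736, 0.001]
contact_force: [-0.5, -1.4, 5.0]
gripper_width: 0.162
grasp_force: 58.8
```

Request:
play_rows:
  series:
    - [[0, 0, 0.025, 0, 0, 0, 0], [0, 0, 0.025, 0, 0, 0, 0], [0, 0, 0.025, 0, 0, 0, 0], [0, 0, 0, 0, 0, 0, 0]]

```text
time: 19.85
tool_pos: [0.5872, 0.2028, 0.1093]
tool_rot: [0.002, 0.676, 0.737, 0.003]
contact_force: [0.1, 0.4, 0.3]
gripper_width: 0.162
grasp_force: 58.7
```

```bash
python3 st.py
```

```text
t 19.85 tool [0.5872 0.2028 0.1093] gauge 0.0511 0.2931 F gx,gy,z 0.2 0.4 0.3 w 0.162 gf 58.7 tq [-0.   -0.05 -0.02]
```

Request:
play_rows:
  series:
    - [[-0.0039, -0.0284, 0, 0, 0, 0, 0], [-0.0039, -0.0284, 0, 0, 0, 0, 0], [-0.0039, -0.0284, 0, 0, 0, 0, 0], [-0.0039, -0.0284, 0, 0, 0, 0, 0], [-0.0039, -0.0284, 0, 0, 0, 0, 0], [-0.0039, -0.0284, 0, 0, 0, 0, 0], [-0.0039, -0.0284, 0, 0, 0, 0, 0], [-0.0039, -0.0284, 0, 0, 0, 0, 0], [0, 0, 0, 0, 0, 0, 0]]

```text
time: 20.75
tool_pos: [0.5521, -0.0276, 0.1032]
tool_rot: [-0.001, 0.678, 0.735, -0.001]
contact_force: [-1.2, 0.0, -0.6]
gripper_width: 0.169
grasp_force: 58.7
```

Request:
play_rows:
  series:
    - [[0, 0, -0.025, 0, 0, 0, 0], [0, 0, -0.025, 0, 0, 0, 0], [0, 0, 0, 0, 0, 0, 0], [0, 0, 0, 0, 0, 0, 0], [0, 0, 0, 0, 0, 0, 0]]

```text
time: 21.25
tool_pos: [0.5542, -0.0249, 0.056]
tool_rot: [0.001, 0.676, 0.737, 0.001]
contact_force: [-0.2, -0.2, 0.4]
gripper_width: 0.166
grasp_force: 58.7
```

```bash
python3 st.py
```

```text
t 21.25 tool [ 0.5542 -0.0249  0.056 ] gauge -0.001 0.069 F gx,gy,z -0.2 -0.2 0.4 w 0.166 gf 58.7 tq [ 0.01 -0.01 -0.02]
```

Request:
play_rows:
  series:
    - [[0, 0, -0.008, 0, 0, 0, 0], [0, 0, -0.006, 0, 0, 0, 0], [0, 0, -0.003, 0, 0, 0, 0], [0, 0, 0, 0, 0, 0, 0], [0.0007, -0.008, 0, 0, 0, 0, 0], [0.0007, -0.008, 0, 0, 0, 0, 0], [0.0007, -0.008, 0, 0, 0, 0, 0], [0.0007, -0.008, 0, 0, 0, 0, 0], [0.0007, -0.008, 0, 0, 0, 0, 0], [0, 0, 0, 0, 0, 0, 0]]

```text
time: 22.25
tool_pos: [0.5581, -0.066, 0.0392]
tool_rot: [0.001, 0.677, 0.736, 0.001]
contact_force: [0.0, -2.2, 5.5]
gripper_width: 0.163
grasp_force: 59.2
```

```bash
python3 st.py
```

```text
t 22.25 tool [ 0.5581 -0.066   0.0392] gauge -0.0006 0.0278 F gx,gy,z -0.2 -2.2 5.5 w 0.163 gf 59.2 tq [-0.16  0.04  0.01]
```

Request:
play_rows:
  series:
    - [[0.0009, -0.011, 0, 0, 0, 0, 0], [0.0009, -0.011, 0, 0, 0, 0, 0], [0.0009, -0.011, 0, 0, 0, 0, 0], [0.0009, -0.011, 0, 0, 0, 0, 0], [0.0009, -0.011, 0, 0, 0, 0, 0], [0.0009, -0.011, 0, 0, 0, 0, 0], [0.0009, -0.011, 0, 0, 0, 0, 0], [0.0009, -0.011, 0, 0, 0, 0, 0], [0, 0, 0, 0, 0, 0, 0]]

```text
time: 23.15
tool_pos: [0.5652, -0.1543, 0.0392]
tool_rot: [0.001, 0.677, 0.736, 0.0]
contact_force: [0.6, -2.6, 5.7]
gripper_width: 0.164
grasp_force: 59.3
```

Request:
play_rows:
  series:
    - [[0.0002, -0.002, 0, 0, 0, 0, 0], [0.0002, -0.002, 0, 0, 0, 0, 0], [0.0002, -0.002, 0, 0, 0, 0, 0], [0.0001, -0.001, 0, 0, 0, 0, 0], [0, 0, 0, 0, 0, 0, 0]]

```text
time: 23.65
tool_pos: [0.5659, -0.1592, 0.0392]
tool_rot: [0.0, 0.677, 0.736, 0.001]
contact_force: [0.2, 4.2, 7.8]
gripper_width: 0.169
grasp_force: 59.4
```

```bash
python3 st.py
```

```text
t 23.65 tool [ 0.5659 -0.1592  0.0392] gauge -0.0007 -0.0658 F gx,gy,z 0.5 4.2 7.8 w 0.169 gf 59.4 tq [ 0.63 -0.02  0.02]
```

Request:
play_rows:
  series:
    - [[0.0001, -0.001, 0, 0, 0, 0, 0], [0.0001, -0.001, 0, 0, 0, 0, 0], [0, 0, 0, 0, 0, 0, 0]]

```text
time: 23.95
tool_pos: [0.566, -0.1611, 0.0392]
tool_rot: [0.0, 0.677, 0.736, 0.001]
contact_force: [-0.3, 4.2, 6.4]
gripper_width: 0.17
grasp_force: 59.5
```

```bash
python3 st.py
```

```text
t 23.95 tool [ 0.566  -0.1611  0.0392] gauge -0.0007 -0.0677 F gx,gy,z 0.1 4.2 6.4 w 0.17 gf 59.5 tq [ 0.75  0.02 -0.03]
```

Request:
play_rows:
  series:
    - [[0.0001, -0.001, 0, 0, 0, 0, 0], [0.0001, -0.001, 0, 0, 0, 0, 0], [0, 0, 0, 0, 0, 0, 0]]

```text
time: 24.25
tool_pos: [0.5662, -0.1623, 0.0393]
tool_rot: [-0.0, 0.677, 0.736, 0.002]
contact_force: [-0.7, 6.1, 10.2]
gripper_width: 0.162
grasp_force: 59.5
```

Request:
play_rows:
  series:
    - [[0.0001, -0.001, 0, 0, 0, 0, 0], [0.0001, -0.001, 0, 0, 0, 0, 0], [0, 0, 0, 0, 0, 0, 0]]

```text
time: 24.55
tool_pos: [0.5663, -0.1629, 0.0394]
tool_rot: [-0.002, 0.677, 0.736, 0.003]
contact_force: [-1.2, 11.3, 11.8]
gripper_width: 0.167
grasp_force: 59.7
```

```bash
python3 st.py
```

```text
t 24.55 tool [ 0.5663 -0.1629  0.0394] gauge -0.0006 -0.0695 F gx,gy,z -0.3 11.4 11.8 w 0.167 gf 59.7 tq [2.05 0.26 0.02]
```

Firm contact at y of about -0.0695. I'll release, rise, check A, and go to it.

Request:
play_rows:
  series:
    - [[0, 0, 0, 0, 0, 0, 0.5], [0, 0, 0, 0, 0, 0, 1], [0, 0, 0, 0, 0, 0, 1], [0, 0, 0, 0, 0, 0, 1], [0, 0, 0.03, 0, 0, 0, 1], [0, 0, 0.04, 0, 0, 0, 1], [0, 0, 0, 0, 0, 0, 1]]

```text
time: 25.25
tool_pos: [0.5691, -0.168, 0.1143]
tool_rot: [0.005, 0.677, 0.736, 0.002]
contact_force: [-0.1, -0.5, 0.6]
gripper_width: 1.001
grasp_force: 0.0
```

```bash
python3 df.py t2; python3 st.py
```

```text
A 0 24.5
B 111 37.2
C 92 34.5
t 25.3 tool [ 0.5676 -0.1674  0.1116] gauge 0.0004 -0.0741 F gx,gy,z -0.3 0.1 0.5 w 1.002 gf 0.0 tq [ 0.01 -0.01  0.02]
```

Request:
play_rows:
  series:
    - [[0.0023, 0.044, 0, 0, 0, 0, 1], [0.0023, 0.044, 0, 0, 0, 0, 1], [0.0023, 0.044, 0, 0, 0, 0, 1], [0.0023, 0.044, 0, 0, 0, 0, 1], [0.0023, 0.044, 0, 0, 0, 0, 1], [0.0023, 0.044, 0, 0, 0, 0, 1], [0.0023, 0.044, 0, 0, 0, 0, 1], [0.0023, 0.044, 0, 0, 0, 0, 1], [0.0023, 0.044, 0, 0, 0, 0, 1], [0.0023, 0.044, 0, 0, 0, 0, 1]]

```text
time: 26.3
tool_pos: [0.5873, 0.2752, 0.1059]
tool_rot: [-0.001, 0.677, 0.736, -0.001]
contact_force: [0.7, 0.3, 0.3]
gripper_width: 0.997
grasp_force: 0.0
```

Request:
play_rows:
  series:
    - [[0.0023, 0.041, 0, 0, 0, 0, 1], [0, 0, 0, 0, 0, 0, 1], [0, 0, 0, 0, 0, 0, 1], [0, 0, 0, 0, 0, 0, 1]]

```text
time: 26.7
tool_pos: [0.59, 0.3137, 0.1065]
tool_rot: [-0.0, 0.677, 0.736, -0.001]
contact_force: [0.4, -0.7, 0.3]
gripper_width: 1.0
grasp_force: 0.0
```

```bash
python3 st.py; python3 - <<'E'
from h import *
shot("wrist","w6",(150,130,360,290),3.5)
E
```

```text
t 26.7 tool [0.59   0.3137 0.1065] gauge 0.0634 0.4033 F gx,gy,z 0.3 -0.8 0.3 w 1.0 gf 0.0 tq [ 0.01 -0.01  0.01]
```

View pics/w6.png

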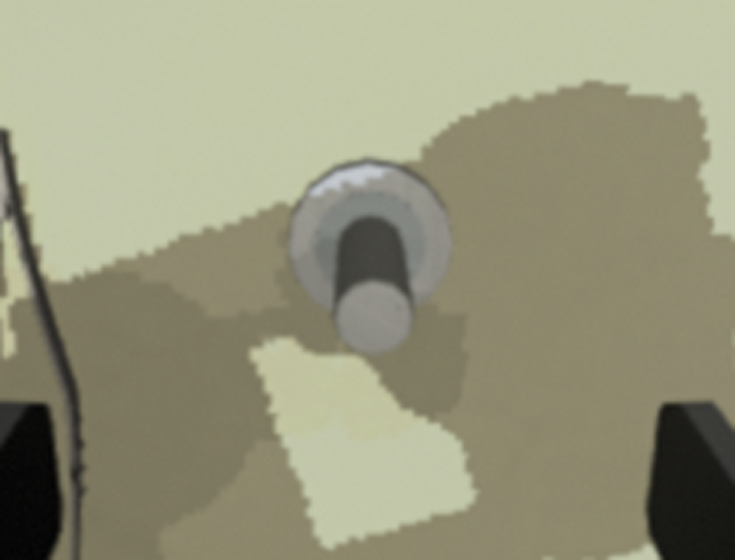

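A's top is at (374,317), nearly the same place as B's was, so I use the same correction.

Request:
play_rows:
  series:
    - [[0.0038, 0.0013, -0.02, 0, 0, 0, 1], [0, 0, -0.03, 0, 0, 0, 1], [0, 0, -0.02, 0, 0, 0, 0.8], [0, 0, -0.0077, 0, 0, 0, 0.5], [0, 0, 0, 0, 0, 0, 0], [0, 0, 0, 0, 0, 0, 0], [0, 0, 0, 0, 0, 0, 0], [0, 0, 0, 0, 0, 0, 0], [0, 0, 0, 0, 0, 0, 0], [0, 0, 0, 0, 0, 0, 0]]

```text
time: 27.75
tool_pos: [0.5954, 0.3165, 0.0317]
tool_rot: [0.001, 0.676, 0.737, 0.001]
contact_force: [-0.8, -0.7, 5.4]
gripper_width: 0.165
grasp_force: 58.8
```

Request:
play_rows:
  series:
    - [[0, 0, 0.025, 0, 0, 0, 0], [0, 0, 0.025, 0, 0, 0, 0], [0, 0, 0.025, 0, 0, 0, 0], [0, 0, 0, 0, 0, 0, 0], [0, 0, 0, 0, 0, 0, 0]]

```text
time: 28.25
tool_pos: [0.5943, 0.3162, 0.1048]
tool_rot: [0.0, 0.676, 0.736, 0.0]
contact_force: [-0.2, -0.4, -1.2]
gripper_width: 0.164
grasp_force: 58.6
```

```bash
python3 st.py
```

```text
t 28.25 tool [0.5943 0.3162 0.1048] gauge 0.0678 0.4056 F gx,gy,z -0.3 -0.3 -1.2 w 0.164 gf 58.6 tq [ 0.03 -0.01 -0.02]
```

Request:
play_rows:
  series:
    - [[-0.004, -0.0341, 0, 0, 0, 0, 0], [-0.004, -0.0341, 0, 0, 0, 0, 0], [-0.004, -0.0341, 0, 0, 0, 0, 0], [-0.004, -0.0341, 0, 0, 0, 0, 0], [-0.004, -0.0341, 0, 0, 0, 0, 0], [-0.004, -0.0341, 0, 0, 0, 0, 0], [-0.004, -0.0341, 0, 0, 0, 0, 0], [-0.004, -0.0341, 0, 0, 0, 0, 0], [-0.004, -0.0341, 0, 0, 0, 0, 0], [-0.004, -0.0341, 0, 0, 0, 0, 0]]

```text
time: 29.25
tool_pos: [0.5524, -0.0259, 0.1024]
tool_rot: [-0.002, 0.676, 0.736, -0.001]
contact_force: [0.2, 0.2, -1.3]
gripper_width: 0.168
grasp_force: 58.6
```

Request:
play_rows:
  series:
    - [[0, 0, 0, 0, 0, 0, 0], [0, 0, -0.024, 0, 0, 0, 0], [0, 0, -0.024, 0, 0, 0, 0], [0, 0, 0, 0, 0, 0, 0], [0, 0, 0, 0, 0, 0, 0], [0, 0, 0, 0, 0, 0, 0]]

```text
time: 29.85
tool_pos: [0.555, -0.0245, 0.0578]
tool_rot: [0.0, 0.676, 0.737, 0.0]
contact_force: [-0.4, 0.1, -0.9]
gripper_width: 0.167
grasp_force: 58.7
```

```bash
python3 st.py
```

```text
t 29.85 tool [ 0.555  -0.0245  0.0578] gauge -0.0002 0.0693 F gx,gy,z -0.4 0.1 -0.9 w 0.167 gf 58.7 tq [-0.01 -0.04  0.01]
```

Now down onto the floor at about z=0.0395, then slide in.

Request:
play_rows:
  series:
    - [[-0.0005, 0, -0.008, 0, 0, 0, 0], [0, 0, -0.007, 0, 0, 0, 0], [0, 0, -0.0035, 0, 0, 0, 0], [0, 0, 0, 0, 0, 0, 0], [0.0007, -0.008, 0, 0, 0, 0, 0], [0.0007, -0.008, 0, 0, 0, 0, 0], [0.0007, -0.008, 0, 0, 0, 0, 0], [0.0007, -0.008, 0, 0, 0, 0, 0], [0.0007, -0.008, 0, 0, 0, 0, 0], [0, 0, 0, 0, 0, 0, 0]]

```text
time: 30.85
tool_pos: [0.5584, -0.066, 0.0397]
tool_rot: [0.001, 0.677, 0.736, 0.0]
contact_force: [0.1, -1.6, 5.3]
gripper_width: 0.164
grasp_force: 59.3
```

```bash
python3 st.py
```

```text
t 30.85 tool [ 0.5584 -0.066   0.0397] gauge -0.0002 0.0277 F gx,gy,z -0.0 -1.6 5.3 w 0.164 gf 59.3 tq [-0.14 -0.05 -0.03]
```

Request:
play_rows:
  series:
    - [[0.0009, -0.011, 0, 0, 0, 0, 0], [0.0009, -0.011, 0, 0, 0, 0, 0], [0.0009, -0.011, 0, 0, 0, 0, 0], [0.0009, -0.011, 0, 0, 0, 0, 0], [0.0005, -0.006, 0, 0, 0, 0, 0], [0.0002, -0.002, 0, 0, 0, 0, 0], [0.0001, -0.001, 0, 0, 0, 0, 0], [0.0001, -0.001, 0, 0, 0, 0, 0], [0, 0, 0, 0, 0, 0, 0]]

```text
time: 31.75
tool_pos: [0.5627, -0.1185, 0.0397]
tool_rot: [0.0, 0.677, 0.736, 0.001]
contact_force: [-0.9, 3.0, 7.3]
gripper_width: 0.168
grasp_force: 59.5
```

Request:
play_rows:
  series:
    - [[0.0001, -0.001, 0, 0, 0, 0, 0], [0.0001, -0.001, 0, 0, 0, 0, 0], [0, 0, 0, 0, 0, 0, 0]]

```text
time: 32.05
tool_pos: [0.5629, -0.1204, 0.0397]
tool_rot: [0.0, 0.677, 0.736, 0.001]
contact_force: [-1.2, 2.9, 6.5]
gripper_width: 0.166
grasp_force: 59.5
```

Request:
play_rows:
  series:
    - [[0.0001, -0.001, 0, 0, 0, 0, 0], [0.0001, -0.001, 0, 0, 0, 0, 0], [0, 0, 0, 0, 0, 0, 0]]

```text
time: 32.35
tool_pos: [0.5631, -0.1222, 0.0397]
tool_rot: [0.0, 0.677, 0.736, 0.001]
contact_force: [-0.7, 4.4, 7.5]
gripper_width: 0.16
grasp_force: 59.5
```

```bash
python3 st.py
```

```text
t 32.35 tool [ 0.5631 -0.1222  0.0397] gauge -0.0004 -0.0287 F gx,gy,z -0.3 4.5 7.5 w 0.16 gf 59.5 tq [0.73 0.1  0.03]
```

Request:
play_rows:
  series:
    - [[0.0001, -0.001, 0, 0, 0, 0, 0], [0.0001, -0.001, 0, 0, 0, 0, 0], [0, 0, 0, 0, 0, 0, 0]]

```text
time: 32.65
tool_pos: [0.5632, -0.1229, 0.0399]
tool_rot: [-0.001, 0.677, 0.736, 0.002]
contact_force: [-1.7, 7.6, 10.4]
gripper_width: 0.165
grasp_force: 59.5
```

Request:
play_rows:
  series:
    - [[0.0001, -0.001, 0, 0, 0, 0, 0], [0, 0, 0, 0, 0, 0, 0]]

```text
time: 32.85
tool_pos: [0.5632, -0.1232, 0.0399]
tool_rot: [-0.002, 0.677, 0.736, 0.002]
contact_force: [-1.3, 9.9, 10.2]
gripper_width: 0.17
grasp_force: 59.7
```

```bash
python3 st.py
```

```text
t 32.85 tool [ 0.5632 -0.1232  0.0399] gauge -0.0003 -0.0297 F gx,gy,z -0.5 10.0 10.2 w 0.17 gf 59.7 tq [ 2.03  0.33 -0.06]
```

All three are seated. I'll release, rise, turn back, and go above the post.

Request:
play_rows:
  series:
    - [[0, 0, 0, 0, 0, 0, 0.5], [0, 0, 0, 0, 0, 0, 1], [0, 0, 0, 0, 0, 0, 1], [0, 0, 0, 0, 0, 0, 1], [0, 0, 0.03, 0, 0, 0, 1], [0, 0, 0.04, 0, 0, 0, 1], [0, 0, 0.01, 0, 0, 0, 1]]

```text
time: 33.55
tool_pos: [0.5652, -0.1271, 0.1235]
tool_rot: [0.004, 0.677, 0.736, 0.001]
contact_force: [1.3, -1.4, 1.0]
gripper_width: 1.002
grasp_force: 0.0
```

Request:
play_rows:
  series:
    - [[-0.007, 0.015, 0, 0, 0, -8, 1], [-0.007, 0.015, 0, 0, 0, -8, 1], [-0.007, 0.015, 0, 0, 0, -8, 1], [-0.007, 0.015, 0, 0, 0, -8, 1], [-0.007, 0.015, 0, 0, 0, -8, 1], [-0.007, 0.015, 0, 0, 0, -8, 1], [-0.007, 0.015, 0, 0, 0, -8, 1], [-0.007, 0.015, 0, 0, 0, -8, 1], [-0.007, 0.015, 0, 0, 0, -8, 1], [-0.007, 0.015, 0, 0, 0, -8, 1]]

```text
time: 34.55
tool_pos: [0.4919, 0.0246, 0.1179]
tool_rot: [-0.0, 0.992, 0.126, -0.0]
contact_force: [0.1, 0.1, 0.2]
gripper_width: 0.997
grasp_force: 0.0
```

Request:
play_rows:
  series:
    - [[0, 0, 0, 0, 0, -8, 1], [0, 0, 0, 0, 0, -2, 1], [0, 0, 0, 0, 0, 0, 1], [0, 0, 0, 0, 0, 0, 1]]

```text
time: 34.95
tool_pos: [0.4924, 0.024, 0.1182]
tool_rot: [0.0, 0.999, 0.043, -0.0]
contact_force: [-0.4, -0.2, 0.3]
gripper_width: 1.001
grasp_force: 0.0
```

```bash
python3 st.py; python3 - <<'E'
from h import *
shot("wrist","w7",scale=1.5); print(manip.state()['tool_rot'])
E
```

```text
t 34.95 tool [0.4924 0.024  0.1182] gauge -0.0584 0.123 F gx,gy,z -0.4 -0.1 0.3 w 1.001 gf 0.0 tq [-0.01 -0.03  0.06]
[-7.57782348e-06  9.99090826e-01  4.26316359e-02 -2.55867714e-04]
```

View pics/w7.png

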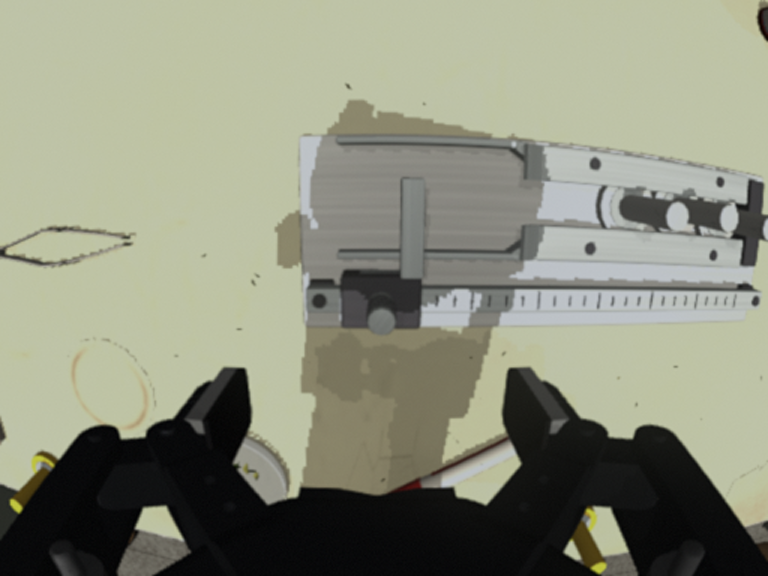

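The three carriers stand in a row against the fixed jaw, upright, and the post is at (381,321). Now I'll grip the post.

Request:
play_rows:
  series:
    - [[0.003, -0.001, -0.025, 0, 0, 0, 1], [0, 0, -0.03, 0, 0, 0, 1], [0, 0, -0.018, 0, 0, 0, 0.6], [0, 0, -0.003, 0, 0, 0, 0.3], [0, 0, 0, 0, 0, 0, 0], [0, 0, 0, 0, 0, 0, 0], [0, 0, 0, 0, 0, 0, 0], [0, 0, 0, 0, 0, 0, 0], [0, 0, 0, 0, 0, 0, 0], [0, 0, 0, 0, 0, 0, 0]]

```text
time: 36.0
tool_pos: [0.4969, 0.0229, 0.0444]
tool_rot: [0.0, 0.999, 0.042, 0.001]
contact_force: [-0.8, -1.4, 6.3]
gripper_width: 0.131
grasp_force: 58.8
```

```bash
python3 st.py
```

```text
t 36.0 tool [0.4969 0.0229 0.0444] gauge -0.0541 0.1215 F gx,gy,z -0.9 -1.3 6.3 w 0.131 gf 58.8 tq [-0.16  0.23  0.08]
```

Request:
play_rows:
  series:
    - [[0.001, -0.0115, 0.002, 0, 0, 0, 0], [0.001, -0.0115, 0, 0, 0, 0, 0], [0.001, -0.0115, 0, 0, 0, 0, 0], [0.001, -0.0115, 0, 0, 0, 0, 0], [0.001, -0.0115, 0, 0, 0, 0, 0], [0.001, -0.0115, 0, 0, 0, 0, 0], [0.001, -0.0115, 0, 0, 0, 0, 0], [0.001, -0.0115, 0, 0, 0, 0, 0], [0.0005, -0.005, 0, 0, 0, 0, 0], [0, 0, 0, 0, 0, 0, 0]]

```text
time: 37.0
tool_pos: [0.5049, -0.0737, 0.0445]
tool_rot: [-0.0, 0.999, 0.042, 0.001]
contact_force: [5.5, 1.0, -4.1]
gripper_width: 0.131
grasp_force: 59.4
```

```bash
python3 st.py
```

```text
t 37.0 tool [ 0.5049 -0.0737  0.0445] gauge -0.0542 0.0246 F gx,gy,z 5.6 0.6 -4.1 w 0.131 gf 59.4 tq [ 0.26 -0.87 -0.01]
```

Request:
play_rows:
  series:
    - [[0.0016, -0.003, 0, 0, 0, 0, 0], [0.0003, -0.003, 0, 0, 0, 0, 0], [0.0002, -0.002, 0, 0, 0, 0, 0], [0.0001, -0.001, 0, 0, 0, 0, 0], [0.0001, -0.001, 0, 0, 0, 0, 0], [0, 0, 0, 0, 0, 0, 0]]

```text
time: 37.6
tool_pos: [0.5059, -0.084, 0.0444]
tool_rot: [0.0, 0.999, 0.042, -0.001]
contact_force: [-3.3, 1.6, 1.1]
gripper_width: 0.132
grasp_force: 59.9
```

```bash
python3 st.py
```

```text
t 37.6 tool [ 0.5059 -0.084   0.0444] gauge -0.0541 0.0142 F gx,gy,z -3.1 1.9 1.1 w 0.132 gf 59.9 tq [ 0.36  0.44 -0.  ]
```

Request:
play_rows:
  series:
    - [[-0.0005, -0.0005, 0, 0, 0, 0, 0], [0, -0.0005, 0, 0, 0, 0, 0], [0, -0.0005, 0, 0, 0, 0, 0], [0, 0, 0, 0, 0, 0, 0], [0, 0, 0, 0, 0, 0, 0]]

```text
time: 38.1
tool_pos: [0.506, -0.0854, 0.0445]
tool_rot: [0.0, 0.999, 0.042, 0.0]
contact_force: [0.6, 3.6, -3.5]
gripper_width: 0.131
grasp_force: 59.6
```

```bash
python3 st.py
```

```text
t 38.1 tool [ 0.506  -0.0854  0.0445] gauge -0.0541 0.0129 F gx,gy,z 0.9 3.5 -3.5 w 0.131 gf 59.6 tq [ 0.49 -0.18  0.02]
```

Request:
play_rows:
  series:
    - [[0, -0.0005, 0, 0, 0, 0, 0], [0, 0, 0, 0, 0, 0, 0], [0, 0, 0, 0, 0, 0, 0]]

```text
time: 38.4
tool_pos: [0.506, -0.0859, 0.0445]
tool_rot: [0.0, 0.999, 0.042, 0.0]
contact_force: [1.3, 2.8, -4.7]
gripper_width: 0.132
grasp_force: 59.5
```

```bash
python3 st.py
```

```text
t 38.4 tool [ 0.506  -0.0859  0.0445] gauge -0.0541 0.0124 F gx,gy,z 1.5 2.6 -4.7 w 0.132 gf 59.5 tq [ 0.52 -0.33  0.  ]
```

Request:
play_rows:
  series:
    - [[0, -0.0005, 0, 0, 0, 0, 0], [0, 0, 0, 0, 0, 0, 0], [0, 0, 0, 0, 0, 0, 0]]

```text
time: 38.7
tool_pos: [0.506, -0.0863, 0.0445]
tool_rot: [0.0, 0.999, 0.042, 0.0]
contact_force: [3.2, 2.5, -5.6]
gripper_width: 0.137
grasp_force: 59.3
```

```bash
python3 st.py
```

```text
t 38.7 tool [ 0.506  -0.0863  0.0445] gauge -0.0542 0.0119 F gx,gy,z 3.4 2.2 -5.6 w 0.137 gf 59.3 tq [ 0.51 -0.51  0.01]
```

Request:
play_rows:
  series:
    - [[0, -0.0005, 0, 0, 0, 0, 0], [0, 0, 0, 0, 0, 0, 0], [0, 0, 0, 0, 0, 0, 0]]

```text
time: 39.0
tool_pos: [0.506, -0.0868, 0.0445]
tool_rot: [-0.0, 0.999, 0.042, 0.0]
contact_force: [3.3, 3.4, -6.8]
gripper_width: 0.131
grasp_force: 59.3
```

```bash
python3 st.py
```

```text
t 39.0 tool [ 0.506  -0.0868  0.0445] gauge -0.0542 0.0115 F gx,gy,z 3.5 3.1 -6.8 w 0.131 gf 59.3 tq [ 0.49 -0.6   0.03]
```

Request:
play_rows:
  series:
    - [[0.0007, -0.0005, -0.002, 0, 0, 0, 0], [0, 0, 0, 0, 0, 0, 0], [0, 0, 0, 0, 0, 0, 0]]

```text
time: 39.3
tool_pos: [0.5062, -0.0877, 0.0444]
tool_rot: [0.0, 0.999, 0.043, -0.001]
contact_force: [-5.2, 3.7, 8.3]
gripper_width: 0.137
grasp_force: 60.9
```

```bash
python3 st.py
```

```text
t 39.3 tool [ 0.5062 -0.0877  0.0444] gauge -0.0541 0.0105 F gx,gy,z -4.8 4.1 8.3 w 0.137 gf 60.9 tq [ 0.61  0.82 -0.06]
```

Request:
play_rows:
  series:
    - [[0, -0.0004, 0, 0, 0, 0, 0], [0, 0, 0, 0, 0, 0, 0], [0, 0, 0, 0, 0, 0, 0]]

```text
time: 39.6
tool_pos: [0.5063, -0.0879, 0.0443]
tool_rot: [-0.0, 0.999, 0.043, -0.001]
contact_force: [-4.2, 4.9, 8.0]
gripper_width: 0.13
grasp_force: 60.8
```

```bash
python3 st.py
```

```text
t 39.6 tool [ 0.5063 -0.0879  0.0443] gauge -0.0541 0.0103 F gx,gy,z -3.8 5.2 8.0 w 0.13 gf 60.8 tq [ 0.74  0.82 -0.07]
```

Contact is made: the force rose above sliding friction. I'll ease back a touch so it bears only lightly.

Request:
play_rows:
  series:
    - [[-0.0004, 0.0006, 0.0012, 0, 0, 0, 0], [0, 0, 0, 0, 0, 0, 0], [0, 0, 0, 0, 0, 0, 0]]

```text
time: 39.9
tool_pos: [0.5062, -0.0878, 0.0444]
tool_rot: [0.001, 0.999, 0.042, -0.0]
contact_force: [-2.4, 0.8, 3.1]
gripper_width: 0.133
grasp_force: 60.2
```

```bash
python3 st.py; python3 - <<'E'
from h import *
shot("wrist","w8",(220,60,480,240),3)
E
```

```text
t 39.9 tool [ 0.5062 -0.0878  0.0444] gauge -0.0541 0.0105 F gx,gy,z -2.3 1.0 3.1 w 0.133 gf 60.2 tq [-0.04  0.37 -0.01]
```

View pics/w8.png

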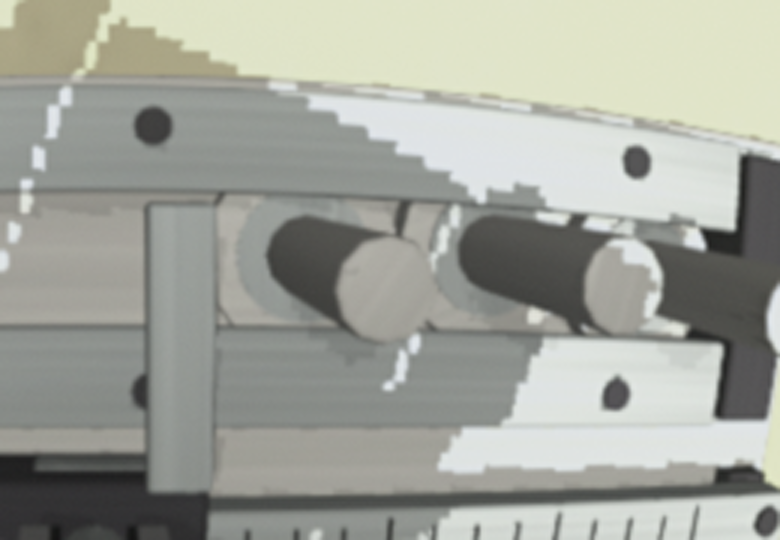

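The picture shows the arm edge (x≈217) square, with the last foot against it and the row tight. One slightly firmer probe will confirm the row is solid, and then I'll ease off.

Request:
play_rows:
  series:
    - [[0, -0.0006, 0, 0, 0, 0, 0], [0, -0.0005, 0, 0, 0, 0, 0], [0, 0, 0, 0, 0, 0, 0], [0, 0, 0, 0, 0, 0, 0]]

```text
time: 40.35
tool_pos: [0.5062, -0.0878, 0.0444]
tool_rot: [-0.001, 0.999, 0.042, -0.0]
contact_force: [-3.4, 3.5, 6.0]
gripper_width: 0.135
grasp_force: 60.6
```

```bash
python3 st.py
```

```text
t 40.35 tool [ 0.5062 -0.0878  0.0444] gauge -0.0541 0.0104 F gx,gy,z -3.1 3.8 6.0 w 0.135 gf 60.6 tq [ 0.55  0.54 -0.09]
```

Request:
play_rows:
  series:
    - [[0, -0.0005, 0, 0, 0, 0, 0], [0, 0, 0, 0, 0, 0, 0], [0, 0, 0, 0, 0, 0, 0]]

```text
time: 40.65
tool_pos: [0.5062, -0.088, 0.0444]
tool_rot: [-0.001, 0.999, 0.042, -0.0]
contact_force: [-3.0, 5.3, 6.9]
gripper_width: 0.13
grasp_force: 60.6
```

```bash
python3 st.py
```

```text
t 40.65 tool [ 0.5062 -0.088   0.0444] gauge -0.0541 0.0102 F gx,gy,z -2.6 5.6 6.9 w 0.13 gf 60.6 tq [ 0.62  0.54 -0.03]
```

Request:
play_rows:
  series:
    - [[0, -0.0005, 0, 0, 0, 0, 0], [0, 0, 0, 0, 0, 0, 0], [0, 0, 0, 0, 0, 0, 0]]

```text
time: 40.95
tool_pos: [0.5063, -0.0883, 0.0444]
tool_rot: [-0.001, 0.999, 0.042, -0.0]
contact_force: [-3.7, 4.8, 7.1]
gripper_width: 0.131
grasp_force: 60.6
```

```bash
python3 st.py
```

```text
t 40.95 tool [ 0.5063 -0.0883  0.0444] gauge -0.0541 0.0099 F gx,gy,z -3.3 5.1 7.1 w 0.131 gf 60.6 tq [0.74 0.47 0.01]
```

Request:
play_rows:
  series:
    - [[0, -0.0008, 0, 0, 0, 0, 0], [0, 0, 0, 0, 0, 0, 0], [0, 0, 0, 0, 0, 0, 0]]

```text
time: 41.25
tool_pos: [0.5063, -0.0889, 0.0444]
tool_rot: [-0.001, 0.999, 0.042, -0.0]
contact_force: [-3.8, 5.4, 6.1]
gripper_width: 0.133
grasp_force: 60.6
```

```bash
python3 st.py
```

```text
t 41.25 tool [ 0.5063 -0.0889  0.0444] gauge -0.0541 0.0093 F gx,gy,z -3.3 5.7 6.1 w 0.133 gf 60.6 tq [0.93 0.55 0.01]
```

Force and position disagree slightly, so I'll find the contact point by backing off until the torque settles at plain sliding friction.

Request:
play_rows:
  series:
    - [[0, 0.0012, 0, 0, 0, 0, 0], [0, 0, 0, 0, 0, 0, 0], [0, 0, 0, 0, 0, 0, 0]]

```text
time: 41.55
tool_pos: [0.5063, -0.0886, 0.0444]
tool_rot: [-0.0, 0.999, 0.042, -0.0]
contact_force: [-3.0, 2.7, 5.4]
gripper_width: 0.134
grasp_force: 60.5
```

```bash
python3 st.py
```

```text
t 41.55 tool [ 0.5063 -0.0886  0.0444] gauge -0.0541 0.0096 F gx,gy,z -2.8 3.0 5.4 w 0.134 gf 60.5 tq [0.46 0.56 0.01]
```

Request:
play_rows:
  series:
    - [[0, 0.0006, 0, 0, 0, 0, 0], [0, 0, 0, 0, 0, 0, 0], [0, 0, 0, 0, 0, 0, 0]]

```text
time: 41.85
tool_pos: [0.5063, -0.0884, 0.0444]
tool_rot: [0.0, 0.999, 0.042, -0.0]
contact_force: [-2.2, 0.6, 5.4]
gripper_width: 0.136
grasp_force: 60.5
```

```bash
python3 st.py
```

```text
t 41.85 tool [ 0.5063 -0.0884  0.0444] gauge -0.0541 0.0098 F gx,gy,z -2.1 0.8 5.4 w 0.136 gf 60.5 tq [0.29 0.5  0.03]
```

Request:
play_rows:
  series:
    - [[0, 0.0006, 0, 0, 0, 0, 0], [0, 0, 0, 0, 0, 0, 0], [0, 0, 0, 0, 0, 0, 0]]

```text
time: 42.15
tool_pos: [0.5063, -0.088, 0.0444]
tool_rot: [0.0, 0.999, 0.042, -0.0]
contact_force: [-4.3, 1.0, 5.6]
gripper_width: 0.135
grasp_force: 60.5
```

```bash
python3 st.py
```

```text
t 42.15 tool [ 0.5063 -0.088   0.0444] gauge -0.0541 0.0102 F gx,gy,z -4.2 1.4 5.6 w 0.135 gf 60.5 tq [ 0.1   0.56 -0.  ]
```

Request:
play_rows:
  series:
    - [[0, 0.0006, 0, 0, 0, 0, 0], [0, 0, 0, 0, 0, 0, 0], [0, 0, 0, 0, 0, 0, 0]]

```text
time: 42.45
tool_pos: [0.5062, -0.0876, 0.0444]
tool_rot: [0.0, 0.999, 0.042, -0.0]
contact_force: [-2.4, -0.4, 5.5]
gripper_width: 0.134
grasp_force: 60.5
```

```bash
python3 st.py
```

```text
t 42.45 tool [ 0.5062 -0.0876  0.0444] gauge -0.0541 0.0106 F gx,gy,z -2.5 -0.2 5.5 w 0.134 gf 60.5 tq [0.   0.59 0.03]
```

Request:
play_rows:
  series:
    - [[0, 0.0006, 0, 0, 0, 0, 0], [0, 0, 0, 0, 0, 0, 0], [0, 0, 0, 0, 0, 0, 0]]

```text
time: 42.75
tool_pos: [0.5062, -0.0872, 0.0444]
tool_rot: [0.001, 0.999, 0.042, -0.0]
contact_force: [-3.1, -1.3, 5.3]
gripper_width: 0.138
grasp_force: 60.5
```

```bash
python3 st.py
```

```text
t 42.75 tool [ 0.5062 -0.0872  0.0444] gauge -0.054 0.011 F gx,gy,z -3.2 -1.0 5.3 w 0.138 gf 60.5 tq [-0.18  0.58  0.03]
```

The torque extrapolates to free sliding at y≈0.0117, which is exactly a reading of 0.120. It now sits about 0.7 mm past contact (about 1.8 N). I'll ease slightly more, neutralise the arm load, and release.

Request:
play_rows:
  series:
    - [[-0.0004, 0.0005, 0.001, 0, 0, 0, 0], [0, 0, 0, 0, 0, 0, 0], [0, -0.0006, 0, 0, 0, 0, 0], [0, 0, 0, 0, 0, 0, 0], [0, 0, 0, 0, 0, 0, 0]]

```text
time: 43.25
tool_pos: [0.506, -0.0864, 0.0445]
tool_rot: [-0.0, 0.999, 0.042, 0.0]
contact_force: [4.7, -0.1, -6.3]
gripper_width: 0.137
grasp_force: 59.5
```

```bash
python3 st.py
```

```text
t 43.25 tool [ 0.506  -0.0864  0.0445] gauge -0.0542 0.0118 F gx,gy,z 4.6 -0.5 -6.3 w 0.137 gf 59.5 tq [-0.15 -0.71 -0.02]
```

Request:
play_rows:
  series:
    - [[0, -0.0006, 0, 0, 0, 0, 0], [0, 0, 0, 0, 0, 0, 0], [0, 0, 0, 0, 0, 0, 0]]

```text
time: 43.55
tool_pos: [0.506, -0.0865, 0.0445]
tool_rot: [-0.001, 0.999, 0.042, 0.0]
contact_force: [5.0, 2.2, -6.9]
gripper_width: 0.134
grasp_force: 59.3
```

```bash
python3 st.py
```

```text
t 43.55 tool [ 0.506  -0.0865  0.0445] gauge -0.0542 0.0117 F gx,gy,z 5.2 1.8 -6.9 w 0.134 gf 59.3 tq [ 0.32 -0.89  0.04]
```

Request:
play_rows:
  series:
    - [[0, -0.0004, 0, 0, 0, 0, 0], [0, 0, 0, 0, 0, 0, 0], [0, 0, 0, 0, 0, 0, 0]]

```text
time: 43.85
tool_pos: [0.506, -0.0867, 0.0445]
tool_rot: [-0.001, 0.999, 0.042, 0.0]
contact_force: [4.9, 2.1, -6.1]
gripper_width: 0.136
grasp_force: 59.3
```

```bash
python3 st.py
```

```text
t 43.85 tool [ 0.506  -0.0867  0.0445] gauge -0.0542 0.0115 F gx,gy,z 5.0 1.6 -6.1 w 0.136 gf 59.3 tq [ 0.35 -0.83 -0.01]
```

Request:
play_rows:
  series:
    - [[0, -0.0005, 0, 0, 0, 0, 0], [0, 0, 0, 0, 0, 0, 0], [0, 0, 0, 0, 0, 0, 0]]

```text
time: 44.15
tool_pos: [0.5061, -0.087, 0.0445]
tool_rot: [-0.001, 0.999, 0.042, 0.001]
contact_force: [4.3, 3.5, -6.5]
gripper_width: 0.134
grasp_force: 59.3
```

```bash
python3 st.py
```

```text
t 44.15 tool [ 0.5061 -0.087   0.0445] gauge -0.0542 0.0112 F gx,gy,z 4.6 3.2 -6.5 w 0.134 gf 59.3 tq [ 0.5  -0.87 -0.05]
```

Request:
play_rows:
  series:
    - [[0, -0.0005, 0, 0, 0, 0, 0], [0, 0, 0, 0, 0, 0, 0], [0, 0, 0, 0, 0, 0, 0]]

```text
time: 44.45
tool_pos: [0.5061, -0.0873, 0.0445]
tool_rot: [-0.001, 0.999, 0.042, 0.001]
contact_force: [5.8, 3.4, -5.7]
gripper_width: 0.13
grasp_force: 59.4
```

```bash
python3 st.py
```

```text
t 44.45 tool [ 0.5061 -0.0873  0.0445] gauge -0.0542 0.0109 F gx,gy,z 6.1 2.9 -5.7 w 0.13 gf 59.4 tq [ 0.61 -0.87  0.01]
```

Request:
play_rows:
  series:
    - [[0, 0.0005, 0, 0, 0, 0, 0], [0, 0, 0, 0, 0, 0, 0], [0, 0, 0, 0, 0, 0, 0]]

```text
time: 44.75
tool_pos: [0.5061, -0.0873, 0.0445]
tool_rot: [-0.001, 0.999, 0.042, 0.0]
contact_force: [6.0, 1.4, -6.1]
gripper_width: 0.13
grasp_force: 59.3
```

```bash
python3 st.py
```

```text
t 44.75 tool [ 0.5061 -0.0873  0.0445] gauge -0.0542 0.0109 F gx,gy,z 6.1 0.9 -6.1 w 0.13 gf 59.3 tq [ 0.33 -0.9   0.06]
```

Request:
play_rows:
  series:
    - [[0, 0, 0, 0, 0, 0, 0.4], [0, 0, 0, 0, 0, 0, 0.8], [0, 0, 0, 0, 0, 0, 1], [0, 0, 0, 0, 0, 0, 1], [0, 0, 0.03, 0, 0, 0, 1], [0, 0, 0.04, 0, 0, 0, 1], [0, 0, 0, 0, 0, 0, 1], [0, 0, 0, 0, 0, 0, 1]]

```text
time: 45.55
tool_pos: [0.5067, -0.0884, 0.1164]
tool_rot: [0.001, 0.999, 0.042, 0.001]
contact_force: [-0.4, 0.8, -0.2]
gripper_width: 1.001
grasp_force: 0.0
```

```bash
python3 st.py; python3 - <<'E'
from h import *
shot("wrist","w9",(200,80,400,230),4)
E
```

```text
t 45.55 tool [ 0.5067 -0.0884  0.1164] gauge -0.0537 0.0097 F gx,gy,z -0.4 0.8 -0.2 w 1.001 gf 0.0 tq [-0.04 -0.02  0.02]
```

View pics/w9.png

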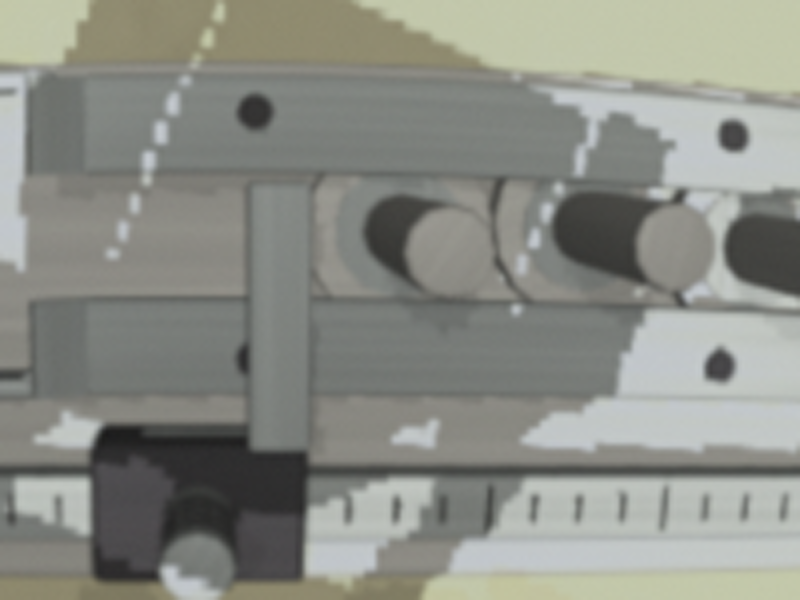

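The final picture shows the arm edge (x≈308 to 305) square, the last foot's rim at about (312,240) right by it, and the feet touching at about (497,240). A quick numeric check of the face against the row comes next.

```bash
python3 - <<'E'
from h import *
O=np.array([.561,-.0936]); ex=np.array([.9964,.0845]); ey=np.array([-.0845,.9964])
def g(u,v,z):
    p=px2w('w9',u/4+200-.375,v/4+80-.375,z,True)[:2]-O; return (p@ex*1000).round(1),(p@ey*1000).round(1)
for p in [(309,190,.036),(309,240,.036),(306,445,.036),(312,240,.016),(497,240,.014),(449,250,.068),(675,247,.068),(198,567,.062)]: print(p,g(*p))
E
```

```text
(309, 190, 0.036) (np.float64(8.5), np.float64(-9.4))
(309, 240, 0.036) (np.float64(-0.9), np.float64(-9.5))
(306, 445, 0.036) (np.float64(-40.5), np.float64(-9.6))
(312, 240, 0.016) (np.float64(-2.3), np.float64(-11.9))
(497, 240, 0.014) (np.float64(-1.6), np.float64(-51.2))
(449, 250, 0.068) (np.float64(0.2), np.float64(-29.6))
(675, 247, 0.068) (np.float64(2.2), np.float64(-69.3))
(198, 567, 0.062) (np.float64(-56.2), np.float64(11.2))
```

```bash
python3 -c "
from plant import manip
print(manip.job_done())"
```

```text
the job is handed in; nothing more can be done
None
```

The job is handed in. I checked the zero by closing the empty jaws, then set the three carriers found in the window and slid them up to the fixed jaw. The sliding jaw is closed on the row at about 0.120 m, square in the last picture and bearing lightly (estimated 1–2 N). While finding the contact point I briefly pressed harder, by my estimate up to about 6 N or 0.04 rad of twist, before easing back.

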